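# Hang the large measuring cup on the hook inside the glaze cupboard

## Robot

A 7-joint arm with a two-finger parallel gripper is mounted at the origin on the work surface. World frame = base frame: x ahead of the robot, y to its left, z up, the work surface at z = 0. Lengths are in m, angles in rad, forces in N, time in s.
With the tool pointing down it reaches from about 0.425 to 0.95 m from the base axis. Payload 16.7 kg.
Tool frame: the origin (TCP) lies midway between the tips of the shut fingers; the grasp point (between the pads) lies 19 mm behind it; x points along the fingers, y is the direction in which the jaws open and shut, and the axes are right-handed (so a half turn about x gives the same grasp; the last joint's range is limited). The gripper opens to 94 mm and grips with 3 to 60 N. Pads are 16 mm wide; open, the fingers measure 119 mm over their backs; the gripper's body (75 mm by 177 mm) begins 78 mm behind the grasp point.
Start: joints at [-1.446, 0.426, 0.074, 1.606, -0.034, 1.111, -0.067], TCP at [0.183, 0.65, 0.205] pointing down, gripper open.
Joint ranges: [-2.85, 2.85], [-0.5, 2.14], [-1.23, 1.37], [0.21, 2.46], [-1.02, 4.16], [0.16, 2.05], [-2.73, 2.73]. Speed limits (rad/s): [1.89, 1.89, 2.39, 2.39, 3.01, 3.01, 3.01].

## Interface

Orientations are given as a unit quaternion [x, y, z, w].
In Python, from rig import sensors, viewer, r gives the robot as it stands.
- The arm moves only by the tool servo_tool, never from a script. Its argument "deltas" is one flat list of numbers, 7 for each row, row after row: the turn, a rotation vector about the tool's x, y, z in rad, then the shift along the tool's x, y, z in mm, then the opening, from 0 (shut) to 1 (fully open). In form: [wx, wy, wz, tx, ty, tz, gripper, wx, wy, wz, tx, ty, tz, gripper, ...]. A call has 1 to 12 rows; each row shifts and turns the commanded pose from where the row before left it, along the tool's axes as they then stand; what a row does not reach is not made up. A row lasts 1/10 s, in which the tool goes at most 50 mm and 8.59 degrees, less where a joint would pass 70% of its speed; a pose out of reach is approached as far as the arm can. A call with a gripper value outside its range is refused whole. The fingers move at their own pace and stop on an object; "grip_force" is the grip in N (left out, the last holds). Time passes only in rows, so rows that do not move let the fingers close. It gives the time, the measured TCP pose, the force and the opening at its end, in the units of the state.
- sensors.observe(): the state, without advancing time (a new reading comes with each control period).
- viewer.snapshot(name): name is "scene" or "top"; returns (picture, depth): 384x512x3 uint8, red, green, blue; 384x512 float32, m along the optical axis (not along the pixel's ray), 0 where there is no reading.
- viewer.camera_model(name): a dict with "K" (3x3 intrinsics, pixels), "dist" ([k1, k2, p1, p2, k3] as OpenCV has them; the pictures are not rectified), "R" (3x3) and "t" (3): a world point X has camera coordinates R X + t. Camera axes: x right, y down, z forward; pixel columns grow to the right and rows downward; lengths in m; the calibration is good to about 2 mm. A picture is of the moment at which its call begins. camera_model takes no time and is no camera call.
- r.sign_off(): hands the job in, once; it reports no verdict.
The state is a dict: "time_s": time; "joints": joint angles; "joint_vel": joint speeds; "joint_torque": joint torques, N m; "position": TCP position; "ee_rot": TCP orientation; "force": force on the tool from outside, world axes, zero at the start; "moment": the same for the moment, N m; "gripper_width": opening from 0.0 (shut) to 1.0 (fully open).
Only numpy, scipy, OpenCV 4.12 (cv2) and the standard library are available. Lean on these libraries where they do the work, as an engineer would, in place of code of your own. Each camera call takes 0.05 s, during which the arm holds its last target.

## Task

The low slatted cupboard has two sliding panels on one track and an open bay at its right-hand end, seen from the robot. One panel at a time, because they bind when shoved along together, slide the middle panel fully along into the open bay and then the left-hand panel fully along into the middle bay, so that the left-hand bay with the hook stands open. Then hang the larger of the two measuring cups on that hook by the wire eye at the end of its handle, tilting it in under the roof, so that it hangs freely from the hook with hardly any swing left, and leave everything else where it stands.

Things in the scene. Friction and masses are not known exactly. Their poses are not given: they have to be found in the camera images.
- cupboard: Low slatted cedar cupboard fixed on the bench, 150 deep (x) x 568 wide (y) x 284 mm high. Origin: centre of its underside; x points inwards from the open front (front edge at x = -75 mm), y to the robot's left. Floor 16 mm thick. Three bays 180 mm wide at y = +180 (left, empty, with the hook), 0 and -180 mm (fixed jars inside); no walls between them. Small ware on the roof's right half.
- cupboard_lip (a point): Lower edge of the track lip over the left bay's mouth: a 6 mm thick strip that hangs from the roof along the whole front edge. This point is on its front lower edge (cupboard x = -75, y = +180, z = 247 mm); behind the lip the roof's underside is at 272 mm, its top at 284 mm. Axes as the cupboard's.
- mid_panel (a joint): Middle sliding panel (plywood, 9 x 172 x 246 mm high). Value in m: 0 = covering the middle bay, 0.18 = fully over the right bay; it slides along the cupboard's -y, drags with about 2 N and stays where it is left. It starts at 0 to 0.04.
- mid_panel_pull (a point): Grip point near the top of the middle panel's pull: an upright round bar 12 mm thick, its upper end 11 mm above this point, its lower end 106 mm below it, 44 mm clear in front of the panel's middle (bar centre 32 mm in front of the cupboard's front edge). 235 mm over the bench. Axes as the cupboard's.
- end_panel (a joint): Left-hand sliding panel, same as the middle one: 0 = covering the left bay with the hook, 0.18 = fully over the middle bay; slides along the cupboard's -y on the same track and cannot pass the middle panel. It starts at 0 to 0.004.
- end_panel_pull (a point): Grip point of the left-hand panel's pull, the same bar as on the middle panel.
- hook: Steel J-hook of 6 mm wire in the left bay, fixed to the back rail. Origin: its seat, the low point of the wire's centre line, 79 mm behind the cupboard's front edge (cupboard x = +4, y = +180, z = 222 mm). Axes as the cupboard's. Behind the seat the shank rises 18 mm over 56 mm; in front the wire turns up to a tip at x = -13, z = +21 mm (top of tip +24 mm). Roof underside 50 mm above the seat.
- large_cup_centre (a point): Larger stainless measuring cup, upright, 200 mm over all, 130 g. Point on the cup's axis, 23 mm above its underside. x axis: from the cup along the handle to the eye; z out of the mouth. Rim 68 mm across, 46 mm high; flat handle 18 mm wide, 6 mm thick, its middle at z = +19 mm (42 mm over the underside), from the rim (x = 34 mm) to x = 134 mm, then a wire eye.
- large_cup_eye (a point): Centre of the wire eye at the end of the large cup's handle, 148 mm from the cup's axis, at the handle's mid-height. The ring lies flat in the plane of the handle: 30 mm across wire centres, wire 5 mm thick, so 25 mm free inside. Same axes as the cup.
- large_cup: The same large cup; origin on its axis at the underside, same axes.
- small_cup_centre (a point): Smaller measuring cup of the same make (bystander): 52 mm across, 34 mm high, 155 mm over all; this point is on its axis half-way up.
- glaze_jar: Low white jar with black lid, 72 mm across, 54 mm high (bystander). Origin: centre of its underside.
- bowl: Black bowl 140 mm across, 62 mm high (bystander). Origin: centre of its underside.
- pitcher: Ochre pitcher 175 mm high, about 110 mm across with a handle (bystander). Origin: centre of its underside.
- brush_grip (a point): Flat glaze brush with a wooden handle lying on the bench (bystander). The point is on its handle.
Things that resemble listed ones, but are neither listed nor needed, are in the scene too. What is shaped like the large_cup but blue is not meant.

How it is judged:
On the way, in this order (a step that is already met when the one before it is completed fails the run):
1. the middle panel has been slid along into the right-hand bay while the left-hand panel still covers its own bay (value of joint mid_panel above 0.15 m and value of joint end_panel below 0.05 m), for 0.1 s.
2. the left-hand panel has been slid along into the middle bay (value of joint end_panel above 0.15 m), for 0.1 s.
At the end, for the whole second after the job is handed in: Both panels are slid along (each at more than 0.15 of 0.18 m); the large cup hangs from the hook: its eye's centre within 45 mm of the hook's seat, its handle within 0.5 rad of upright with the eye on top, its weight (more than 0.3 N) on the hook, swinging slower than 0.2 m/s (value of joint each of mid_panel, end_panel above 0.15 m and distance between large_cup_eye and hook below 0.045 m and angle between large_cup_eye's own x axis and vertical below 0.5 rad and contact force between large_cup and hook above 0.3 N and linear speed of large_cup below 0.2 m/s); the robot touches nothing.
It fails at once if the small cup is moved (more than 40 mm) (distance of small_cup_centre from where it was at the start of the episode above 0.04 m).
It fails at once if the low glaze jar is moved (more than 40 mm) (distance of glaze_jar from where it was at the start of the episode above 0.04 m).
It fails at once if the bowl is moved (more than 40 mm) (distance of bowl from where it was at the start of the episode above 0.04 m).
It fails at once if the pitcher is moved (more than 40 mm) (distance of pitcher from where it was at the start of the episode above 0.04 m).
It fails at once if the brush is moved (more than 40 mm) (distance of brush_grip from where it was at the start of the episode above 0.04 m).
It also fails if it takes over 72 s, if anything falls off the work surface, if the arm or the gripper's body presses on something with over 40 N, if the wrist force passes 120 N, or if a joint passes its speed limit or range.

## Working session

There is one attempt and no reset: what is moved stays moved. The work goes in short steps, Python scripts to look and compute and a tool call to move; the robot and the scene stay as the last step left them, time stands still between calls to the robot, and variables do not carry over. Pictures are saved under pics/ and viewed, and the job is handed in when it is done.

Besides the shell and the picture viewer there is one more tool, called after "Request:" as a command line: name --argument value ..., lists and objects as JSON in quotes. servo_tool: Moves the arm, as the interface text tells. Its arguments: {"type":"object","properties":{"deltas":{"type":"array","items":{"type":"number"}},"grip_force":{"type":"number"}},"required":["deltas"]}

```bash
ls; mkdir -p pics
python3 - <<'E'
from rig import sensors, viewer, r
import cv2,numpy as np
print(sensors.observe())
for n in ("scene","top"):
    im,d=viewer.snapshot(n); np.savez(f'{n}0.npz',im=im,d=d)
    cv2.imwrite(f'pics/{n}0.png',cv2.resize(im[:,:,::-1],(800,600),interpolation=cv2.INTER_CUBIC))
    c=viewer.camera_model(n);print(n,c)
E
```

```text
pics
{'time_s': 0.0, 'joints': array([-1.44651235,  0.42670883,  0.07384008,  1.60659627, -0.03410895,
        1.11083323, -0.06712724]), 'joint_vel': array([-0.00022648,  0.00053271,  0.00089795, -0.00015718,  0.00018117,
       -0.001968  , -0.0001993 ]), 'joint_torque': array([-2.98000799e-03, -9.35824728e+01,  3.66493553e+00, -4.54211855e+01,
       -4.89430956e-02,  1.98831386e-02,  1.62223973e-04]), 'position': array([0.18240434, 0.64942455, 0.2047955 ]), 'ee_rot': array([ 0.09605999,  0.70052274, -0.09696733,  0.70045535]), 'force': array([ 0.16707903, -0.09973368,  0.72963261]), 'moment': array([-0.012408  ,  0.01793701,  0.02033759]), 'gripper_width': 1.0013352400171338}
scene {'K': array([[420.07240683,   0.        , 254.65025835],
       [  0.        , 420.07240683, 192.45393166],
       [  0.        ,   0.        ,   1.        ]]), 'dist': array([-0.08492632,  0.        ,  0.        ,  0.        ,  0.        ]), 'R': array([[-0.96041736,  0.27855491,  0.00237646],
       [ 0.24805861,  0.85908996, -0.44769561],
       [-0.12674941, -0.42938513, -0.89418286]]), 't': array([ 0.46100902, -0.1501587 ,  1.8537071 ])}
top {'K': array([[491.73504533,   0.        , 254.64941102],
       [  0.        , 491.73504533, 192.62900862],
       [  0.        ,   0.        ,   1.        ]]), 'dist': array([-0.18459534,  0.        ,  0.        ,  0.        ,  0.        ]), 'R': array([[ 0.02856139, -0.99958893, -0.00249305],
       [-0.99634303, -0.02826754, -0.08063199],
       [ 0.08052837,  0.00478689, -0.99674082]]), 't': array([0.0892601 , 0.50705186, 1.65173931])}
```

View pics/scene0.png

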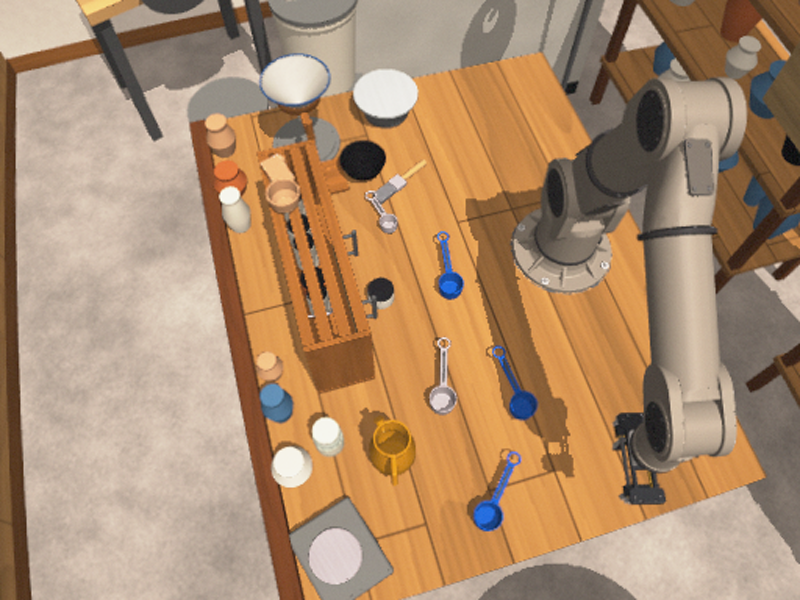

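View pics/top0.png

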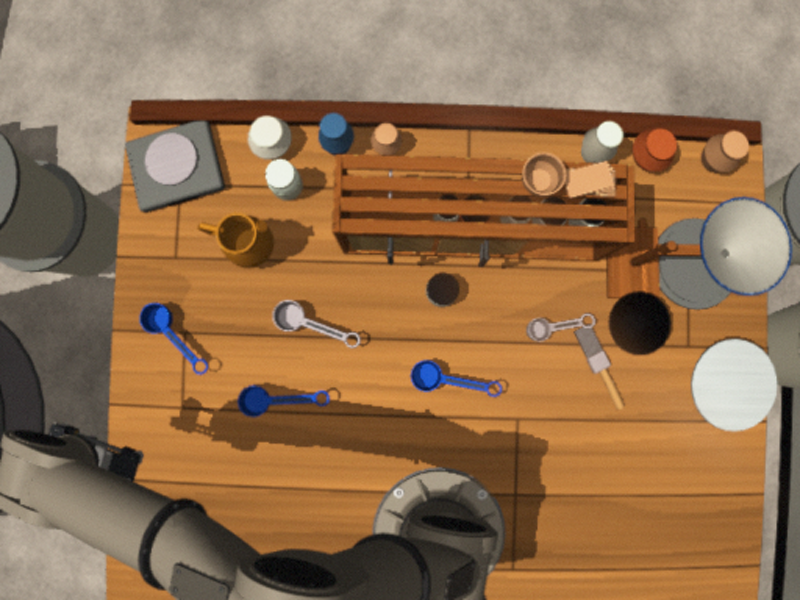

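The scene image is taken from behind the cupboard's right end, and top has +x up and +y left. Candidates for the large cup (top, 800 px): silver at (290,318) with its eye at (352,340), and silver at (540,328), which is shorter (small cup). The blue ones at (157,318), (254,400) and (427,376) are ruled out. The silver one at (290,318) fits. I'll measure and take an enlarged crop.

```bash
cat > h.py <<'E'
import numpy as np,cv2
from rig import sensors, viewer, r
def cam(n):
    c=viewer.camera_model(n);return {k:np.array(v,float) for k,v in c.items()}
def ray(n,uv):
    c=cam(n);p=cv2.undistortPoints(np.array(uv,float).reshape(-1,1,2),c['K'],c['dist']).reshape(-1,2)
    d=np.c_[p,np.ones(len(p))]@c['R'];return -c['R'].T@c['t'],d   # d rows world, unit optical depth
def onz(n,uv,z):
    o,d=ray(n,uv);s=(z-o[2])/d[:,2];return o+d*s[:,None]
def dep(n,uv,D):
    o,d=ray(n,uv);uv=np.array(uv).reshape(-1,2)
    s=np.array([D[int(round(v)),int(round(u))] for u,v in uv]);return o+d*s[:,None]
def cloud(n,D):
    h,w=D.shape;u,v=np.meshgrid(np.arange(w),np.arange(h));o,d=ray(n,np.c_[u.ravel(),v.ravel()])
    P=o+d*D.reshape(-1,1);P[D.ravel()==0]=np.nan;return P.reshape(h,w,3)
def proj(n,X):
    c=cam(n);return cv2.projectPoints(np.array(X,float).reshape(-1,1,3),cv2.Rodrigues(c['R'])[0],c['t'],c['K'],c['dist'])[0].reshape(-1,2)
def crop(im,x0,y0,x1,y1,name):
    k=min(800/(x1-x0),600/(y1-y0));cv2.imwrite(name,cv2.resize(im[y0:y1,x0:x1,::-1],None,fx=k,fy=k,interpolation=cv2.INTER_NEAREST));print(k)
E
python3 - <<'E'
from h import *
t=np.load('top0.npz');crop(t['im'],160,85,420,250,'pics/c1.png')
P=cloud('top',t['d'])
print('top z range cupboard',np.nanmax(P[100:165,215:405,2]))
# cupboard top points
m=(abs(P[...,2]-.284)<.006)&(P[...,0]>.5); ys,xs=np.where(m); Q=P[m][:,:2].astype(np.float32)
n,lab,st,ce=cv2.connectedComponentsWithStats(m.astype(np.uint8))
print([tuple(s) for s in st if s[4]>50])
sel=(xs>205)&(xs<415)&(ys>90)&(ys<170)
R=cv2.minAreaRect(Q[sel]);print(R,cv2.boxPoints(R))
# pulls: points at z .225-.26 in front
im=t['im']
E
```

```text
3.076923076923077
top z range cupboard 0.3457715545373341
[(np.int32(0), np.int32(0), np.int32(512), np.int32(384), np.int32(190492)), (np.int32(212), np.int32(99), np.int32(194), np.int32(57), np.int32(5851)), (np.int32(360), np.int32(103), np.int32(23), np.int32(6), np.int32(63)), (np.int32(337), np.int32(106), np.int32(17), np.int32(17), np.int32(135))]
((0.6823280453681946, -0.05394741892814636), (0.5685803294181824, 0.1519075483083725), 89.95470428466797) [[ 0.6061495  -0.33817744]
 [ 0.75805706 -0.33829755]
 [ 0.7585066   0.2302826 ]
 [ 0.60659903  0.23040271]]
```

View pics/c1.png

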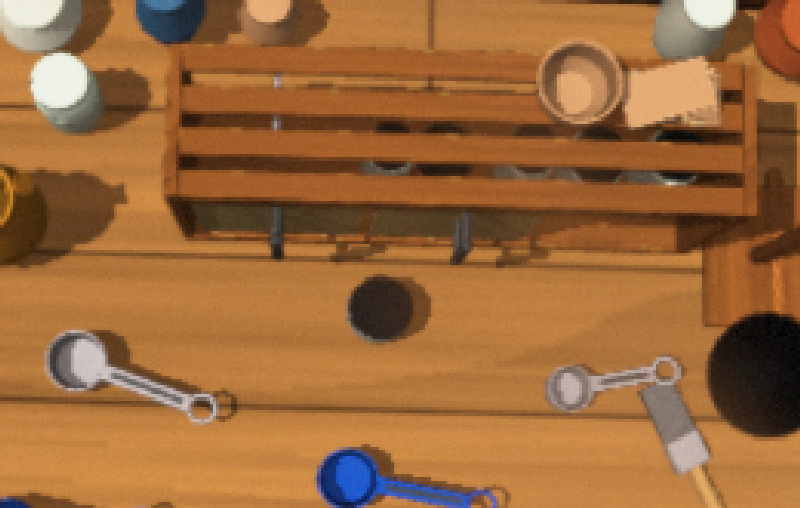

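Run:
```python
from h import *
from scipy.spatial.transform import Rotation as Ro
t=np.load('top0.npz');s=np.load('scene0.npz');P=cloud('top',t['d']);im=t['im'].astype(int)
m=(P[...,2]>.15)&(P[...,2]<.265)&(P[...,0]>.55)&(P[...,0]<.60)&(P[...,1]>-.3)&(P[...,1]<.2)
n,lab,st,ce=cv2.connectedComponentsWithStats(m.astype(np.uint8))
for i in range(1,n):
    if st[i][4]>=8:
        q=P[lab==i];print('pull?',st[i],q.min(0).round(3),q.max(0).round(3),'top med',np.median(q[q[:,2]>.235],0).round(4))
S=cloud('scene',s['d'])
m=(S[...,2]>.12)&(S[...,2]<.265)&(S[...,0]>.555)&(S[...,0]<.595)&(S[...,1]>-.3)&(S[...,1]<.2)
n,lab,st,ce=cv2.connectedComponentsWithStats(m.astype(np.uint8))
for i in range(1,n):
    if st[i][4]>=8:
        q=S[lab==i];print('scene pull?',st[i],q.min(0).round(3),q.max(0).round(3),'top med',np.median(q[q[:,2]>.225],0).round(4))
# large cup: bright silver in region
sub=(np.arange(512)[None]>170)&(np.arange(512)[None]<236)&(np.arange(384)[:,None]>185)&(np.arange(384)[:,None]<228)
m=sub&(P[...,2]>.015)
ys,xs=np.where(m);q=P[m];print(len(q),q.min(0),q.max(0))
for y in range(186,226): print(''.join('%3d'%(1000*P[y,x,2]) if P[y,x,2]>.008 else '  .' for x in range(172,236)))
print(Ro.from_quat(sensors.observe()['ee_rot']).as_matrix().round(3))
```

```text
pull? [247 155   5  14  46] [0.57  0.116 0.156] [0.6   0.128 0.249] top med [0.5765 0.1224 0.2433]
pull? [306 157   8  14  55] [ 0.57  -0.069  0.152] [ 0.6   -0.056  0.252] top med [ 0.576  -0.0626  0.2407]
scene pull? [222 147   7  17  62] [ 0.571 -0.067  0.135] [ 0.594 -0.053  0.251] top med [ 0.5789 -0.0599  0.2338]
scene pull? [234 189   8  15  63] [0.571 0.12  0.137] [0.595 0.131 0.249] top med [0.5795 0.1257 0.2325]
295 [0.40104145 0.18681661 0.01575474] [0.49811693 0.3711868  0.0566152 ]
  .  .  .  .  .  .  .  .  .  .  .  .  .  .  .  .  .  .  .  .  .  .  .  .  .  .  .  .  .  .  .  .  .  .  .  .  .  .  .  .  .  .  .  .  .  .  .  .  .  .  .  .  .  .  .  .  .  .  .  .  .  .  .  .
  . 11  .  .  .  .  .  .  .  .  .  .  .  .  .  .  .  .  .  .  .  .  .  .  .  .  .  .  .  .  .  .  .  .  .  .  .  .  .  .  .  .  .  .  .  .  .  .  .  .  .  .  .  .  .  .  .  .  .  .  .  .  .  .
  .  .  .  .  .  .  .  .  .  .  .  .  .  .  .  .  .  .  .  .  .  .  .  .  .  .  .  .  .  .  .  .  .  .  .  .  .  .  .  .  .  .  .  .  .  .  .  .  9  .  .  .  .  .  .  .  .  .  .  .  .  .  .  .
  .  .  .  .  .  .  .
[... 6492 characters left out ...]
  .  .  .  . 45 41  .  .  .  .  .  .  .  .  .  .
  .  .  .  .  .  .  .  .  .  .  .  .  .  .  .  .  .  .  .  .  .  .  .  .  .  .  .  .  .  .  .  .  .  .  .  .  .  .  .  .  .  .  .  .  .  .  .  .  .  .  .  .  .  .  .  .  .  .  .  .  .  .  .  .
  .  .  .  .  .  .  .  .  .  .  .  .  .  .  .  .  .  .  .  .  .  .  .  .  .  .  .  .  .  .  .  .  .  .  .  .  .  .  .  .  .  .  .  .  .  .  . 11  .  .  .  .  .  .  .  .  .  .  .  .  .  .  .  .
  .  .  .  .  .  .  .  .  .  .  .  .  .  .  .  8  .  .  .  .  .  .  .  .  .  .  .  .  .  .  .  .  .  .  .  .  .  .  .  .  .  .  .  .  .  .  .  .  .  .  .  .  .  .  .  .  .  .  .  .  .  .  .  .
[[-0.     0.27   0.963]
 [-0.001  0.963 -0.27 ]
 [-1.    -0.001  0.   ]]
```

Request:
servo_tool --deltas '[-0.137, 0, 0, -35, 0, 0, 1, -0.137, 0, 0, -35, 0, 0, 1, 0, 0, 0, -35, 0, 0, 1, 0, 0, 0, 0, -36, 20, 1, 0, 0, 0, 0, -36, 20, 1, 0, 0, 0, 0, -36, 20, 1, 0, 0, 0, 0, -36, 20, 1, 0, 0, 0, 0, -36, 20, 1, 0, 0, 0, 0, -36, 20, 1, 0, 0, 0, 0, -36, 20, 1, 0, 0, 0, 0, -36, 20, 1, 0, 0, 0, 0, -36, 20, 1]' --grip_force 10

```text
time_s: 1.3
position: [0.363, 0.3241, 0.3104]
ee_rot: [-0.0, 0.707, 0.0, 0.707]
force: [1.1, 0.4, 0.8]
gripper_width: 1.001
```

```bash
cat > log.py <<'E'
from h import *
import json
o=sensors.observe();f=open('log.jsonl','a');f.write(json.dumps({k:np.array(v).tolist() for k,v in o.items()})+'\n')
from scipy.spatial.transform import Rotation as Ro
print(o['time_s'],'q',o['joints'].round(3),'p',o['position'].round(4),'F',o['force'].round(2),'g',round(o['gripper_width'],3))
print(Ro.from_quat(o['ee_rot']).as_matrix().round(3).tolist())
E
python3 log.py
```

```text
1.3 q [-1.068  0.02   0.212  1.887 -0.005  1.235  0.716] p [0.363  0.3241 0.3104] F [1.09 0.45 0.77] g 1.001
[[-0.0, -0.0, 1.0], [-0.0, 1.0, 0.0], [-1.0, -0.0, -0.0]]
```

Request:
servo_tool --deltas '[0, 0, 0, 0, -35, 19.4, 1, 0, 0, 0, 0, -35, 19.4, 1, 0, 0, 0, 0, -35, 19.4, 1, 0, 0, 0, 0, -35, 19.4, 1, 0, 0, 0, 0, -35, 19.4, 1, 0, 0, 0, 0, -35, 19.4, 1, 0, 0, 0, 0, -35, 19.4, 1, 0, 0, 0, 0, -35, 19.4, 1, 0, 0, 0, 0, -35, 19.4, 1, 0, 0, 0, 0, -35, 19.4, 1, 0, 0, 0, 0, -35, 19, 0.6, 0, 0, 0, 0, 0, 0, 0.5]'

```text
time_s: 2.5
position: [0.5765, -0.0642, 0.3102]
ee_rot: [0.001, 0.707, -0.003, 0.707]
force: [-0.1, 0.5, 0.6]
gripper_width: 0.866
```

```bash
python3 log.py
python3 - <<'E'
from h import *
for n in ("scene","top"):
    im,d=viewer.snapshot(n); np.savez(f'{n}1.npz',im=im,d=d)
crop(np.load('scene1.npz')['im'],120,60,340,225,'pics/s1.png')
E
```

```text
2.5 q [-0.54   0.215  0.646  1.72  -0.133  1.252  1.702] p [ 0.5765 -0.0642  0.3102] F [-0.12  0.51  0.63] g 0.866
[[-0.0, 0.005, 1.0], [-0.002, 1.0, -0.005], [-1.0, -0.002, -0.0]]
3.6363636363636362
```

View pics/s1.png

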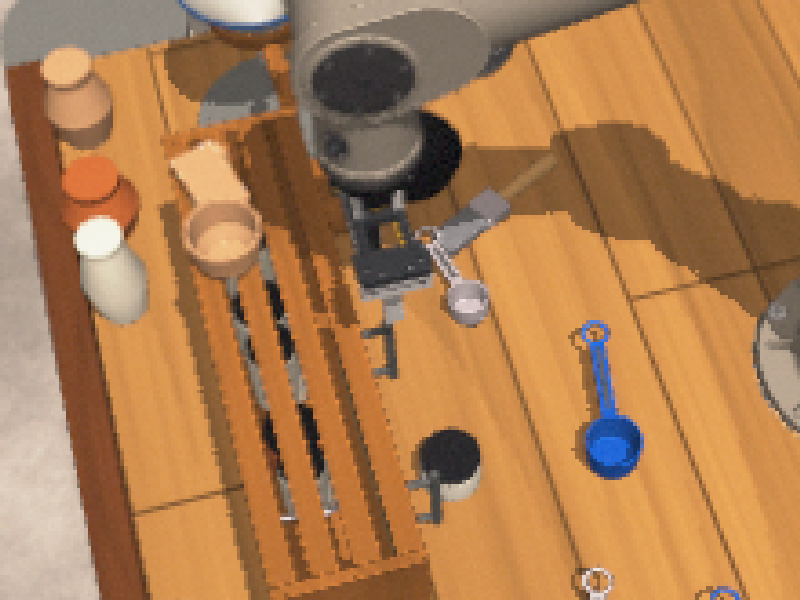

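Request:
servo_tool --deltas '[0, 0, 0, 20, 0, 0, 0.5, 0, 0, 0, 25, 3, 0, 0.5, 0, 0, 0, 25, 0, 0, 0.5, 0, 0, 0, 24, 0, 0, 0.5, 0, 0, 0, 0, 0, 0, 0, 0, 0, 0, 0, 0, 0, 0, 0, 0, 0, 0, 0, 0, 0, 0, 0, 0, 0, 0, 0, 0, 0, 0, 0, 0, 0, 0, 0, 0, 0, 0, 0, 0, 0, 0]'

```text
time_s: 3.6
position: [0.5762, -0.0563, 0.2175]
ee_rot: [0.0, 0.707, 0.0, 0.708]
force: [-1.8, -2.6, 8.2]
gripper_width: 0.125
```

```bash
python3 log.py
```

```text
3.6 q [-0.517  0.293  0.619  1.841 -0.193  1.066  1.746] p [ 0.5762 -0.0563  0.2175] F [-1.79 -2.56  8.24] g 0.125
[[0.001, 0.0, 1.0], [0.0, 1.0, -0.0], [-1.0, 0.0, 0.001]]
```

Request:
servo_tool --deltas '[0, 0, 0, 0, -8, 0, 0, 0, 0, 0, 0, -18, 0, 0, 0, 0, 0, 0, -22, 0, 0, 0, 0, 0, 0, -22, 0, 0, 0, 0, 0, 0, -22, 0, 0, 0, 0, 0, 0, -22, 0, 0, 0, 0, 0, 0, -22, 0, 0, 0, 0, 0, 0, -22, 0, 0, 0, 0, 0, 0, -15, 0, 0, 0, 0, 0, 0, 0, 0, 0, 0, 0, 0, 0, 0, 0, 0]'

```text
time_s: 4.7
position: [0.5762, -0.2299, 0.2174]
ee_rot: [0.0, 0.707, -0.001, 0.708]
force: [-0.3, -2.2, 7.8]
gripper_width: 0.126
```

```bash
python3 log.py
```

```text
4.7 q [-0.227  0.379  0.658  1.751 -0.257  1.097  2.084] p [ 0.5762 -0.2299  0.2174] F [-0.26 -2.19  7.8 ] g 0.126
[[0.002, 0.001, 1.0], [-0.001, 1.0, -0.001], [-1.0, -0.001, 0.002]]
```

Request:
servo_tool --deltas '[0, 0, 0, 0, -5, 0, 0, 0, 0, 0, 0, 0, 0, 0, 0, 0, 0, 0, 0, 0, 0.5, 0, 0, 0, 0, 0, 0, 0.5, 0, 0, 0, 0, 0, 0, 0.5, 0, 0, 0, 0, 0, 0, 0.5, 0, 0, 0, -15, 0, 0, 0.5, 0, 0, 0, -35, 0, 0, 0.5, 0, 0, 0, -30, 15, 0, 0.5, 0, 0, 0, 0, 40, 0, 0.5, 0, 0, 0, 0, 45, 0, 0.5, 0, 0, 0, 0, 45, 0, 0.5]'

```text
time_s: 5.9
position: [0.5755, -0.088, 0.2979]
ee_rot: [0.0, 0.707, -0.0, 0.708]
force: [1.0, 0.6, -0.7]
gripper_width: 0.499
```

Request:
servo_tool --deltas '[0, 0, 0, 0, 45, 0, 0.5, 0, 0, 0, 0, 45, 0, 0.5, 0, 0, 0, 0, 45, 0, 0.5, 0, 0, 0, 0, 45, 0, 0.5, 0, 0, 0, 0, 32, 0, 0.5, 0, 0, 0, 0, 0, 0, 0.5]'

```text
time_s: 6.5
position: [0.5752, 0.1282, 0.2971]
ee_rot: [-0.002, 0.707, 0.003, 0.707]
force: [0.5, -0.6, -0.1]
gripper_width: 0.502
```

```bash
python3 log.py;  python3 - <<'E'
from h import *
for n in ("scene","top"):
    im,d=viewer.snapshot(n); np.savez(f'{n}2.npz',im=im,d=d)
crop(np.load('scene2.npz')['im'],120,60,340,225,'pics/s2.png')
E
```

```text
6.5 q [-0.764  0.231  0.529  1.714 -0.124  1.229  1.372] p [0.5752 0.1282 0.2971] F [ 0.45 -0.57 -0.05] g 0.502
[[-0.0, -0.006, 1.0], [0.001, 1.0, 0.006], [-1.0, 0.001, -0.0]]
3.6363636363636362
```

View pics/s2.png

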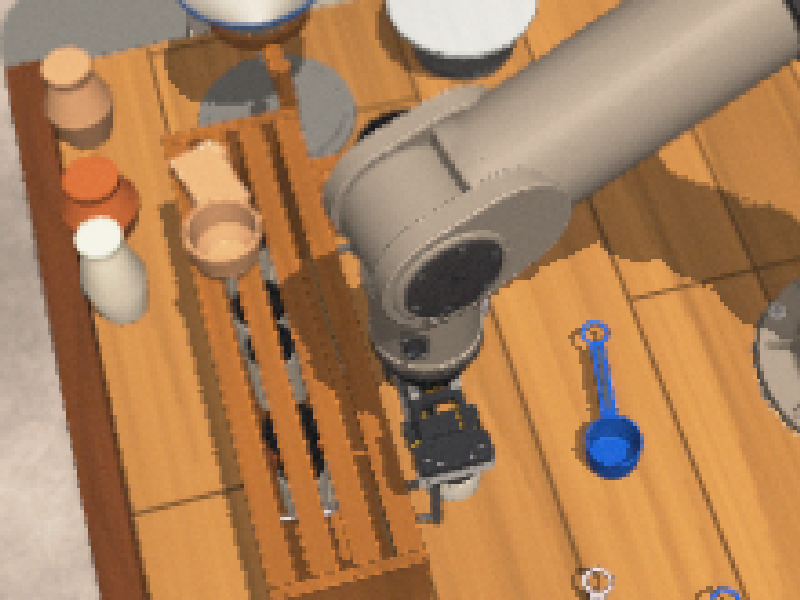

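The middle panel's pull has left its old place at (383,350). The gripper is now over the left-hand pull at (430,500).

Request:
servo_tool --deltas '[0, 0, 0, 20, -3, 0, 0.5, 0, 0, 0, 30, 0, 0, 0.5, 0, 0, 0, 30, 0, 0, 0.5, 0, 0, 0, 0, 0, 0, 0, 0, 0, 0, 0, 0, 0, 0, 0, 0, 0, 0, 0, 0, 0, 0, 0, 0, 0, 0, 0, 0, 0, 0, 0, 0, 0, 0, 0, 0, 0, 0, 0, 0, 0, 0]'

```text
time_s: 7.5
position: [0.5762, 0.1201, 0.2176]
ee_rot: [0.0, 0.707, 0.0, 0.708]
force: [-0.9, 0.1, 7.5]
gripper_width: 0.124
```

```bash
python3 log.py
```

```text
7.5 q [-0.734  0.297  0.519  1.816 -0.167  1.07   1.417] p [0.5762 0.1201 0.2176] F [-0.9   0.13  7.46] g 0.124
[[0.001, -0.0, 1.0], [0.001, 1.0, 0.0], [-1.0, 0.001, 0.001]]
```

Request:
servo_tool --deltas '[0, 0, 0, 0, -8, 0, 0, 0, 0, 0, 0, -18, 0, 0, 0, 0, 0, 0, -22, 0, 0, 0, 0, 0, 0, -22, 0, 0, 0, 0, 0, 0, -22, 0, 0, 0, 0, 0, 0, -22, 0, 0, 0, 0, 0, 0, -22, 0, 0, 0, 0, 0, 0, -22, 0, 0, 0, 0, 0, 0, -15, 0, 0, 0, 0, 0, 0, -5, 0, 0, 0, 0, 0, 0, 0, 0, 0]'

```text
time_s: 8.6
position: [0.5763, -0.0554, 0.2175]
ee_rot: [0.001, 0.707, 0.002, 0.707]
force: [-3.1, 14.3, 12.2]
gripper_width: 0.119
```

```bash
python3 log.py
```

```text
8.6 q [-0.491  0.288  0.587  1.84  -0.186  1.067  1.74 ] p [ 0.5763 -0.0554  0.2175] F [-3.07 14.28 12.24] g 0.119
[[0.001, -0.002, 1.0], [0.004, 1.0, 0.002], [-1.0, 0.004, 0.001]]
```

Request:
servo_tool --deltas '[0, 0, 0, 0, 2, 0, 0.5, 0, 0, 0, 0, 0, 0, 0.5, 0, 0, 0, 0, 0, 0, 0.5, 0, 0, 0, 0, 0, 0, 0.5, 0, 0, 0, -15, 0, 0, 0.5, 0, 0, 0, -35, 0, 0, 0.5, 0, 0, 0, -40, 0, 0, 0.5, 0, 0, 0, 0, 20, -30, 0.6]'

```text
time_s: 9.4
position: [0.5492, -0.0385, 0.312]
ee_rot: [0.001, 0.704, -0.002, 0.71]
force: [-0.1, 0.4, 0.1]
gripper_width: 0.551
```

```bash
python3 log.py;  python3 - <<'E'
from h import *
import json
from scipy.optimize import least_squares
from scipy.spatial.transform import Rotation as Ro
L=[json.loads(l) for l in open('log.jsonl')]
L.append(dict(joints=[-1.44651235,0.42670883,0.07384008,1.60659627,-0.03410895,1.11083323,-0.06712724],position=[0.18240434,0.64942455,0.2047955],ee_rot=[0.09605999,0.70052274,-0.09696733,0.70045535]))
Rx=lambda a:Ro.from_euler('x',a);Ry=lambda a:Ro.from_euler('y',a);Rz=lambda a:Ro.from_euler('z',a)
def fk(q,p,s):
    yaw,h,l1,a1,l2,l3,y7=p
    R=Rz(yaw+s[0]*q[0]);x=np.array([0,0,h])
    R=R*Ry(q[1])*Rz(s[1]*q[2]);x=x+R.apply([a1,0,l1])
    R=R*Ry(q[3]);x=x+R.apply([-a1 if 0 else 0,0,0])
    R=R*Rz(s[2]*q[4]);x=x+R.apply([0,0,l2])
    R=R*Ry(q[5]);x=x+R.apply([0,0,l3]);R=R*Rz(y7+s[3]*q[6])
    # tool axes: tool x=local z
    M=R.as_matrix();return x,np.stack([M[:,2],M[:,0],M[:,1]],1)
import itertools
best=[]
for s in itertools.product([1,-1],repeat=4):
  for y0 in np.arange(0,6.2,1.5):
    def res(p):
        e=[]
        for o in L:
            x,M=fk(o['joints'],p,s);e+=list((x-o['position'])*3);e+=list((M-Ro.from_quat(o['ee_rot']).as_matrix()).ravel())
        return np.array(e)
    for y7 in (0,1.57,3.14,-1.57):
        z=least_squares(res,[y0,.35,.4,0,.4,.3,y7]);best.append((z.cost,s,z.x.round(4)))
best.sort(key=lambda b:b[0])
for b in best[:4]:print(b)
E
```

```text
9.4 q [-0.579  0.14   0.602  1.783 -0.083  1.236  1.612] p [ 0.5492 -0.0385  0.312 ] F [-0.1   0.38  0.13] g 0.551
[[0.008, 0.004, 1.0], [-0.001, 1.0, -0.004], [-1.0, -0.001, 0.008]]
(np.float64(0.0018243934864164478), (-1, -1, -1, -1), array([-0.1035,  0.8637,  0.5583,  0.0115,  0.4923,  0.9426, -3.2451]))
(np.float64(0.0018243934864164547), (-1, -1, -1, -1), array([6.1797, 0.8637, 0.5583, 0.0115, 0.4923, 0.9426, 3.0381]))
(np.float64(0.0018243934864164584), (-1, -1, -1, -1), array([6.1797, 0.8637, 0.5583, 0.0115, 0.4923, 0.9426, 3.0381]))
(np.float64(0.0018243934864164647), (-1, -1, -1, -1), array([6.1797, 0.8637, 0.5583, 0.0115, 0.4923, 0.9426, 3.0381]))
```

Run:
```python
from h import *
for k in '02':
    t=np.load(f'top{k}.npz');P=cloud('top',t['d']);im=t['im']
    hsv=cv2.cvtColor(im,cv2.COLOR_RGB2HSV)
    v,u=np.mgrid[:384,:512]
    m=(P[...,2]>.03)&(u>170)&(u<236)&(v>185)&(v<228)
    pts=np.c_[u[m],v[m]].astype(float);X=onz('top',pts,.045)[:,:2]
    rim=X[(pts[:,0]<190)]
    A=np.c_[2*rim,np.ones(len(rim))];s=np.linalg.lstsq(A,(rim**2).sum(1),rcond=None)[0]
    for _ in range(3):
        rr=np.hypot(*(rim-s[:2]).T);k_=abs(rr-.033)<.006
        s=np.linalg.lstsq(A[k_],(rim[k_]**2).sum(1),rcond=None)[0]
    print('rim c',s[:2],'r',np.sqrt(s[2]+s[:2]@s[:2]),len(rim))
    h=X[(pts[:,0]>198)&(pts[:,0]<218)];c=h.mean(0);w,V=np.linalg.eigh(np.cov(h.T));d=V[:,1]*np.sign(-V[1,1]);print('handle c',c,'dir',d,np.degrees(np.arctan2(d[1],d[0])))
    # eye
    e=X[(pts[:,0]>=219)&(pts[:,0]<231)];print('eye box',e.min(0),e.max(0),e.mean(0))
    print('axis pred eye',s[:2]+.148*d,'perp offset of handle from rim centre',np.cross(d,c-s[:2]))
```

```text
rim c [0.46555064 0.33869439] r 0.03145478706010368 59
handle c [0.43696763 0.25770077] dir [-0.36066522 -0.93269534] -111.1410551140323
eye box [0.40104956 0.18666028] [0.43455781 0.220777  ] [0.41927826 0.20494945]
axis pred eye [0.41217219 0.20065548] perp offset of handle from rim centre 0.0025523345767005275
rim c [0.46559554 0.33876478] r 0.03138662639837009 59
handle c [0.43701445 0.25794932] dir [-0.35752542 -0.93390341] -110.94830135875688
eye box [0.40104956 0.18481064] [0.522303 0.220777] [0.45463056 0.19749262]
axis pred eye [0.41268177 0.20054707] perp offset of handle from rim centre 0.002201607089610806<stdin>:17: DeprecationWarning: Arrays of 2-dimensional vectors are deprecated. Use arrays of 3-dimensional vectors instead. (deprecated in NumPy 2.0)
```

Request:
servo_tool --deltas '[0.148, 0, 0, 0, 0, 0, 0.6, 0.148, 0, 0, 0, 0, 0, 0.6, 0.148, 0, 0, 0, 0, 0, 0.6, 0.148, 0, 0, 0, 0, 0, 0.6, 0.148, 0, 0, 0, 0, 0, 0.6, 0.148, 0, 0, 0, 0, 0, 0.6, 0.148, 0, 0, 0, 0, 0, 0.6, 0.148, 0, 0, 0, 0, 0, 0.6, 0.148, 0, 0, 0, 0, 0, 0.6, 0.148, 0, 0, 0, 0, 0, 0.6, 0.148, 0, 0, 0, 0, 0, 0.6, 0.148, 0, 0, 0, 0, 0, 0.6]'

```text
time_s: 10.6
position: [0.5457, -0.0364, 0.3075]
ee_rot: [0.55, 0.444, -0.55, 0.444]
force: [0.6, -0.0, 0.5]
gripper_width: 0.602
```

```bash
python3 log.py
```

```text
10.6 q [-0.755  0.158  0.807  1.799 -0.121  1.234 -0.125] p [ 0.5457 -0.0364  0.3075] F [ 0.63 -0.01  0.48] g 0.602
[[0.001, 0.978, -0.21], [0.0, -0.21, -0.978], [-1.0, 0.001, -0.0]]
```

Request:
servo_tool --deltas '[0.136, 0, 0, 0, 0, 0, 0.6, 0, 0, 0, 12, -22.5, -30, 0.6, 0, 0, 0, 12, -22.5, -30, 0.6, 0, 0, 0, 12, -22.5, -30, 0.6, 0, 0, 0, 12, -22.5, -30, 0.6, 0, 0, 0, 12, -22.5, -30, 0.6, 0, 0, 0, 12, -22.5, -30, 0.6, 0, 0, 0, 12, -22.5, -30, 0.6, 0, 0, 0, 12, -22.5, -30, 0.6, 0, 0, 0, 12, -22.5, -30, 0.6, 0, 0, 0, 0, 0, 0, 0.6]'

```text
time_s: 11.7
position: [0.4429, 0.2904, 0.1978]
ee_rot: [-0.576, -0.41, 0.577, -0.41]
force: [0.0, 0.4, -1.1]
gripper_width: 0.6
```

```bash
python3 log.py
```

```text
11.7 q [-1.202  0.216  0.581  1.964 -0.141  1.002 -0.89 ] p [0.4429 0.2904 0.1978] F [ 0.03  0.45 -1.08] g 0.6
[[-0.001, 0.944, -0.329], [-0.001, -0.329, -0.944], [-1.0, -0.001, 0.001]]
```

Request:
servo_tool --deltas '[0, 0.14, 0, 0, 0, 0, 0.6, 0, 0.14, 0, 0, 0, 0, 0.6, 0, 0.14, 0, 0, 0, 0, 0.6, 0, 0, 0, 0, 0, 0, 0.6]'

```text
time_s: 12.1
position: [0.4445, 0.283, 0.1988]
ee_rot: [0.686, 0.484, -0.445, 0.312]
force: [-0.4, 0.7, 0.7]
gripper_width: 0.599
```

```bash
python3 log.py
```

```text
12.1 q [-1.061  0.03   0.583  2.216 -0.511  0.647 -0.453] p [0.4445 0.283  0.1988] F [-0.41  0.67  0.69] g 0.599
[[0.137, 0.941, -0.308], [0.386, -0.337, -0.859], [-0.912, -0.002, -0.409]]
```

Request:
servo_tool --deltas '[0, 0, 0.14, 0, 0, 0, 0.6, 0, 0, 0.14, 0, 0, 0, 0.6, 0, 0, 0.14, 0, 0, 0, 0.6, 0, 0, 0, 0, 0, 0, 0.6]'

```text
time_s: 12.5
position: [0.4421, 0.2747, 0.1902]
ee_rot: [0.723, 0.398, -0.428, 0.368]
force: [-0.6, -0.1, -0.0]
gripper_width: 0.598
```

```bash
python3 log.py
```

```text
12.5 q [-1.11  -0.051  0.428  2.306  0.038  0.461 -1.104] p [0.4421 0.2747 0.1902] F [-0.58 -0.09 -0.  ] g 0.598
[[0.316, 0.891, -0.326], [0.26, -0.412, -0.873], [-0.912, 0.191, -0.362]]
```

```bash
cat > kin.py <<'E'
import numpy as np,json
from scipy.spatial.transform import Rotation as Ro
def rot(ax,a): return Ro.from_euler(ax,a).as_matrix()
AX='zyzyzyz';S=[-1,1,-1,1,-1,1,-1]
# offs: 8 translations (x,y,z) before each joint, last = tool ; yaw0,y7
def fk(q,p):
    T=np.array(p[:24]).reshape(8,3);R=rot('z',p[24]);x=np.zeros(3)
    for i in range(7):
        x=x+R@T[i];R=R@rot(AX[i],S[i]*q[i]+p[26+i])
    x=x+R@T[7];R=R@rot('z',p[25]);return x,np.stack([R[:,2],R[:,0],R[:,1]],1)
def load():
    L=[json.loads(l) for l in open('log.jsonl')]
    L.append(dict(joints=[-1.44651235,0.42670883,0.07384008,1.60659627,-0.03410895,1.11083323,-0.06712724],position=[0.18240434,0.64942455,0.2047955],ee_rot=[0.09605999,0.70052274,-0.09696733,0.70045535]))
    return L
E
cat > fit.py <<'E'
from kin import *
from scipy.optimize import least_squares
L=load()
def full(z,free):
    p=np.zeros(33);p[free]=z;return p
def go(free,z0):
    def res(z):
        p=full(z,free);e=[]
        for o in L:
            x,M=fk(o['joints'],p);e+=list((x-o['position'])*3);e+=list((M-Ro.from_quat(o['ee_rot']).as_matrix()).ravel())
        return np.r_[e]
    s=least_squares(res,z0);r=res(s.x).reshape(-1,12);return s,r
# idx: T[i][k]=3i+k
base=[2,8,14,23,24,25]           # h, l1 (before j3), l2 (before j5), tool
for extra in ([],[9],[9,12],[9,18],[9,12,18],[6,9,12,18],[9,12,18,21],[9,12,15,18,21,7,10,13]):
    free=base+extra
    s,r=go(free,[.35,.4,.4,.3,-.1,-3.2]+[0]*len(extra))
    print(extra,s.cost,dict(zip(free,s.x.round(4))),'pos',abs(r[:,:3]/3).max().round(4),'rot',abs(r[:,3:]).max().round(4))
E
python3 fit.py
```

```text
[] 0.006625384197225264 {2: np.float64(0.2943), 8: np.float64(0.5494), 14: np.float64(0.5088), 23: np.float64(0.3604), 24: np.float64(-0.1011), 25: np.float64(-3.2413)} pos 0.0138 rot 0.0408
[9] 0.0065798434873821044 {2: np.float64(0.2915), 8: np.float64(0.5466), 14: np.float64(0.5037), 23: np.float64(0.3562), 24: np.float64(-0.1006), 25: np.float64(-3.2409), 9: np.float64(0.0055)} pos 0.0144 rot 0.0406
[9, 12] 0.0063257555939273515 {2: np.float64(0.2703), 8: np.float64(0.537), 14: np.float64(0.4965), 23: np.float64(0.3436), 24: np.float64(-0.1018), 25: np.float64(-3.242), 9: np.float64(0.0066), 12: np.float64(-0.0172)} pos 0.0138 rot 0.041
[9, 18] 0.006525869056094954 {2: np.float64(0.2941), 8: np.float64(0.5471), 14: np.float64(0.5048), 23: np.float64(0.3607), 24: np.float64(-0.1002), 25: np.float64(-3.2404), 9: np.float64(-0.0034), 18: np.float64(-0.0075)} pos 0.0143 rot 0.0404
[9, 12, 18] 0.0063057339549820865 {2: np.float64(0.273), 8: np.float64(0.5379), 14: np.float64(0.4975), 23: np.float64(0.3471), 24: np.float64(-0.1014), 25: np.float64(-3.2416), 9: np.float64(0.001), 12: np
[... 366 characters left out ...]
9, 12, 18, 21] 0.0063055535392417044 {2: np.float64(0.2732), 8: np.float64(0.5379), 14: np.float64(0.4976), 23: np.float64(0.3472), 24: np.float64(-0.1014), 25: np.float64(-3.2417), 9: np.float64(0.001), 12: np.float64(-0.0161), 18: np.float64(-0.0046), 21: np.float64(-0.0001)} pos 0.0139 rot 0.0409
[9, 12, 15, 18, 21, 7, 10, 13] 1.080092253025998e-07 {2: np.float64(0.2839), 8: np.float64(0.5546), 14: np.float64(0.4936), 23: np.float64(0.3653), 24: np.float64(-0.0), 25: np.float64(-3.1416), 9: np.float64(-0.0), 12: np.float64(0.0002), 15: np.float64(-0.0001), 18: np.float64(0.0), 21: np.float64(-0.0), 7: np.float64(-0.0281), 10: np.float64(-6.0284), 13: np.float64(5.9923)} pos 0.0001 rot 0.0
```

```bash
cat >> fit.py <<'E'
p=full(s.x,free);np.save('kin.npy',p)
E
python3 fit.py>/dev/null
cat > ik.py <<'E'
from kin import *
from scipy.optimize import least_squares
p=np.load('kin.npy')
lo=np.array([-2.85,-.5,-1.23,.21,-1.02,.16,-2.73]);hi=np.array([2.85,2.14,1.37,2.46,4.16,2.05,2.73])
def ik(pos,M,q0,w=0.02):
    def res(q):
        x,R=fk(q,p);return np.r_[(x-pos)*10,(R-M).ravel()*3,w*(q-q0)*.05]
    s=least_squares(res,np.clip(q0,lo+.01,hi-.01),bounds=(lo,hi));x,R=fk(s.x,p)
    return s.x,np.linalg.norm(x-pos),np.linalg.norm(R-M)
def toolM(phi,yaw=0):
    c,s=np.cos(phi),np.sin(phi);M=np.array([[c,0,s],[0,1,0],[-s,0,c]]);return rot('z',yaw)@M
def pts(q):
    T=p[:24].reshape(8,3);R=rot('z',p[24]);x=np.zeros(3);o=[]
    for i in range(7):
        x=x+R@T[i];o.append(x.copy());R=R@rot(AX[i],S[i]*q[i])
    return np.array(o)
E
python3 - <<'E'
from ik import *
rng=np.random.default_rng(0)
for deg in (0,15,25,35,45,55):
    ph=np.radians(deg);M=toolM(ph)
    for name,g in (('hang',[.686,.124,.13]),):
        pos=np.array(g)+M[:,0]*.019
        sol=[]
        for k in range(40):
            q,e,er=ik(pos,M,rng.uniform(lo,hi),0)
            if e<1e-3 and er<1e-2: sol.append(q)
        sol=np.array(sol);print(deg,len(sol))
        if len(sol):
            mg=np.minimum(sol-lo,hi-sol)[:,1:].min(1);o=np.argsort(-mg)
            for i in o[:3]: print('   ',mg[i].round(2),sol[i].round(2))
E
```

```text
0 29
    0.11 [ 0.33  1.21 -0.92  2.35  3.08  1.87 -0.75]
    0.1 [ 0.52  1.44 -1.13  2.34  3.26  1.81 -0.41]
    0.09 [-0.1   0.97 -0.46  2.37  2.79  1.84 -1.27]
15 26
    0.09 [ 0.47  1.09 -1.14  2.37  2.74  1.58 -0.66]
    0.08 [ 0.25  0.88 -0.87  2.38  2.67  1.49 -0.95]
    0.08 [ 0.25  0.88 -0.87  2.38  2.67  1.49 -0.95]
25 24
    0.11 [ 0.37  0.79 -1.01  2.35  2.48  1.24 -0.82]
    0.11 [ 0.36  0.78 -0.99  2.35  2.48  1.23 -0.83]
    0.11 [ 0.33  0.76 -0.96  2.35  2.48  1.21 -0.86]
35 26
    0.18 [ 0.38  0.64 -0.99  2.28  2.25  0.94 -0.71]
    0.18 [ 0.38  0.64 -0.99  2.28  2.25  0.94 -0.71]
    0.18 [ 0.38  0.64 -0.99  2.28  2.25  0.94 -0.71]
45 24
    0.27 [ 0.34  0.53 -0.9   2.19  1.93  0.67 -0.48]
    0.27 [ 0.32  0.52 -0.88  2.19  1.93  0.66 -0.49]
    0.24 [-0.11  0.39 -0.35  2.22  2.04  0.45 -0.74]
55 22
    0.38 [ 0.29  0.48 -0.81  2.08  1.45  0.55 -0.03]
    0.31 [ 0.18  0.44 -0.67  2.09  1.41  0.47 -0.03]
    0.27 [ 0.4   0.54 -0.96  2.08  1.49  0.63 -0.03]
```

```bash
cat > sim.py <<'E'
from ik import *
vmax=.7*np.array([1.89,1.89,2.39,2.39,3.01,3.01,3.01])*.1
def jac(q):
    x,R=fk(q,p);J=np.zeros((6,7))
    for i in range(7):
        d=q.copy();d[i]+=1e-5;x2,R2=fk(d,p);J[:3,i]=(x2-x)/1e-5;J[3:,i]=Ro.from_matrix(R2@R.T).as_rotvec()/1e-5
    return J,x,R
def step(q,pos,M,lam=.02,sub=5):
    q00=q.copy()
    for _ in range(sub):
        act=np.ones(7,bool)
        for it in range(4):
            J,x,R=jac(q);e=np.r_[(pos-x),Ro.from_matrix(M@R.T).as_rotvec()*.3]
            Jw=J.copy();Jw[3:]*=.3;Jw[:,~act]=0
            dq=Jw.T@np.linalg.solve(Jw@Jw.T+lam**2*np.eye(6)*.05,e)
            bad=act&(((q+dq)<lo+.01)|((q+dq)>hi-.01))
            if not bad.any():break
            act&=~bad
        q=np.clip(q+dq,lo,hi)
    d=q-q00;k=max(1,(abs(d)/vmax).max());return q00+d/k
def path(q,P0,M0,P1,M1,n,show=True):
    rv=Ro.from_matrix(M1@M0.T).as_rotvec()
    for i in range(1,n+1):
        a=i/n;pos=P0+(P1-P0)*a;M=Ro.from_rotvec(rv*a).as_matrix()@M0;q=step(q,pos,M)
        if show and (i%4==0 or i==n):
            x,R=fk(q,p);print(i,q.round(2),'err',np.linalg.norm(x-pos).round(3),np.linalg.norm(Ro.from_matrix(M@R.T).as_rotvec()).round(3))
    return q
E
cat > t1.py <<'E'
from sim import *
import json
o=json.loads(open('log.jsonl').readlines()[-1]);q=np.array(o['joints']);x,M=fk(q,p)
hh=np.radians(-110);
psi=np.radians(30)
Mp=rot('z',hh)@toolM(np.pi/2+psi)   # tool x=(-sin,0,-cos) in handle frame
print(Mp.round(2).tolist())
g=np.array([.448,.287,.042]);Pp=g+Mp[:,0]*.019
Pa=Pp+[0,0,.1]
q=path(q,x,M,Pa,Mp,6);q=path(q,Pa,Mp,Pp,Mp,5);print('pick');qp=q
Pl=Pp+[0,0,.25]
q=path(q,Pp,Mp,Pl,Mp,8);print('lift')
Mh=toolM(psi);Pt=np.array([.45,.12,.32])
q=path(q,Pl,Mp,Pt,Mh,24);print('reor')
gh=np.array([.58,.124,.12])+Mh[:,0]*.019
q=path(q,Pt,Mh,gh,Mh,10);
gh2=np.array([.686,.124,.14])+Mh[:,0]*.019
q=path(q,gh,Mh,gh2,Mh,10);
E
python3 t1.py
```

```text
[[0.17, 0.94, -0.3], [0.47, -0.34, -0.81], [-0.87, 0.0, -0.5]]
4 [-1.04  0.08  0.53  2.32 -0.71  0.43 -0.28] err 0.003 0.013
6 [-0.84  0.14  0.37  2.32 -0.89  0.45 -0.07] err 0.01 0.051
4 [-0.32  0.27 -0.19  2.31 -0.82  0.31 -0.08] err 0.032 0.078
5 [-0.18  0.36 -0.31  2.27 -0.82  0.31 -0.03] err 0.025 0.077
pick
4 [-0.2   0.15 -0.28  2.26 -0.76  0.45 -0.18] err 0.0 0.0
8 [-0.23 -0.03 -0.23  2.13 -0.55  0.73 -0.45] err 0.0 0.0
lift
4 [-0.26 -0.08 -0.29  2.1  -0.23  0.77 -0.46] err 0.0 0.0
8 [-0.28 -0.13 -0.36  2.12  0.07  0.78 -0.44] err 0.0 0.0
12 [-0.3  -0.18 -0.44  2.18  0.35  0.77 -0.4 ] err 0.0 0.0
16 [-0.3  -0.25 -0.51  2.29  0.62  0.73 -0.36] err 0.0 0.0
20 [-0.29 -0.34 -0.57  2.43  0.91  0.65 -0.33] err 0.0 0.0
24 [-0.14 -0.36 -0.66  2.43  1.    0.59 -0.04] err 0.032 0.122
reor
4 [-0.14 -0.36 -0.66  2.43  0.91  0.59  0.03] err 0.102 0.164
8 [-0.1   0.03 -0.69  2.43  1.52  0.75 -0.51] err 0.086 0.214
10 [-0.06  0.29 -0.69  2.43  1.9   0.89 -0.81] err 0.058 0.167
4 [ 0.17  0.59 -0.84  2.44  2.31  1.08 -0.96] err 0.012 0.036
8 [ 0.22  0.58 -0.82  2.37  2.37  1.01 -0.94] err 0.0 0.0
10 [ 0.22  0.58 -0.81  2.32  2.37  0.97 -0.92] err 0.0 0.0
```

```bash
cat > t2.py <<'E'
from sim import *
import json,sys
psi=np.radians(float(sys.argv[1]));phi=np.radians(float(sys.argv[2]));Pt=np.array(eval(sys.argv[3]))
o=json.loads(open('log.jsonl').readlines()[-1]);q=np.array(o['joints']);x,M=fk(q,p)
hh=np.radians(-110)
Mp=rot('z',hh)@toolM(np.pi/2+psi)
g=np.array([.448,.287,.042]);Pp=g+Mp[:,0]*.019
Pa=Pp+[0,0,.1]
print('approach');q=path(q,x,M,Pa,Mp,6);q=path(q,Pa,Mp,Pp,Mp,5);print('lift')
Pl=Pp+[0,0,.25];q=path(q,Pp,Mp,Pl,Mp,8)
Mh=toolM(phi)
print('reor');q=path(q,Pl,Mp,Pt,Mh,24)
A=[.52,.124,.12];B=[.64,.124,.14];C=[.663,.124,.13]
l=phi-psi
for n,G in zip('ABC',(A,B,C)):
    Pn=np.array(G)+Mh[:,0]*.019;print(n);q=path(q,Pt,Mh,Pn,Mh,8);Pt=Pn
print(pts(q).round(3).tolist())
E
python3 t2.py 20 38 [.5,.124,.40]; echo ======; python3 t2.py 10 35 [.5,.124,.40]
```

```text
approach
4 [-1.05  0.11  0.5   2.26 -0.45  0.5  -0.56] err 0.0 0.0
6 [-0.96  0.2   0.46  2.23 -0.62  0.55 -0.37] err 0.0 0.0
4 [-0.81  0.35  0.3   2.27 -0.91  0.41 -0.06] err 0.0 0.0
5 [-0.76  0.38  0.24  2.28 -0.99  0.37  0.02] err 0.0 0.0
lift
4 [-1.03  0.15  0.52  2.21 -0.55  0.6  -0.44] err 0.0 0.0
8 [-1.11 -0.04  0.55  2.06 -0.26  0.85 -0.76] err 0.0 0.0
reor
4 [-1.14 -0.07  0.49  2.02  0.01  0.93 -0.69] err 0.0 0.0
8 [-1.16 -0.12  0.43  2.02  0.25  0.99 -0.59] err 0.0 0.0
12 [-1.19 -0.18  0.36  2.07  0.48  1.02 -0.47] err 0.0 0.0
16 [-1.2  -0.26  0.3   2.14  0.7   1.03 -0.32] err 0.0 0.0
20 [-1.21 -0.36  0.26  2.24  0.9   1.01 -0.14] err 0.0 0.0
24 [-1.07 -0.46  0.18  2.34  1.04  0.89  0.13] err 0.001 0.01
A
4 [-0.84 -0.15  0.1   2.4   1.19  0.62 -0.12] err 0.026 0.109
8 [-0.78  0.25  0.1   2.4   1.68  0.53 -0.72] err 0.049 0.189
B
4 [-0.66  0.29  0.1   2.4   2.09  0.49 -1.02] err 0.026 0.093
8 [-0.43  0.34 -0.07  2.39  2.36  0.59 -1.18] err 0.0 0.0
C
4 [-0.41  0.37 -0.07  2.37  2.38  0.58 -1.19] err 0.0 0.0
8 [-0.4   0.39 -0.07  2.34  2.4   0.58 -1.2 ] err 0.0 0.0
[[0.0, 0.0, 
[... 688 characters left out ...]

16 [-1.27 -0.23  0.3   2.16  0.79  1.1  -0.43] err 0.0 0.0
20 [-1.27 -0.36  0.26  2.28  0.99  1.07 -0.25] err 0.0 0.0
24 [-1.13 -0.48  0.19  2.38  1.13  0.92  0.02] err 0.002 0.02
A
4 [-0.89 -0.17  0.12  2.44  1.32  0.64 -0.25] err 0.029 0.099
8 [-0.83  0.28  0.12  2.44  1.84  0.58 -0.92] err 0.048 0.18
B
4 [-0.7   0.32  0.12  2.44  2.22  0.59 -1.17] err 0.025 0.084
8 [-0.35  0.37 -0.17  2.41  2.39  0.7  -1.21] err 0.0 0.0
C
4 [-0.34  0.39 -0.17  2.39  2.41  0.69 -1.21] err 0.0 0.0
8 [-0.33  0.42 -0.17  2.37  2.43  0.69 -1.22] err 0.0 0.0
[[0.0, 0.0, 0.284], [0.0, 0.0, 0.284], [0.221, 0.047, 0.791], [3.023, -5.276, 0.389], [0.379, 0.124, 0.329], [0.379, 0.124, 0.329], [0.379, 0.124, 0.329]]
```

```bash
cat > t3.py <<'E'
from sim import *
import json,sys
deg=np.radians
psi=deg(20)
o=json.loads(open('log.jsonl').readlines()[-1]);q=np.array(o['joints']);x,M=fk(q,p)
Mp=rot('z',deg(-110))@toolM(np.pi/2+psi)
g=np.array([.448,.287,.042]);Pp=g+Mp[:,0]*.019
Pa=Pp+[0,0,.1]
q=path(q,x,M,Pa,Mp,6,0);q=path(q,Pa,Mp,Pp,Mp,5,0);print('lift')
Pl=Pp+[0,0,.22];q=path(q,Pp,Mp,Pl,Mp,8)
P0,M0=Pl,Mp
hx,hy,hz=.686,.125,.222
for n,phi,eye,k in (('reor',60,(.56,.125,.38),20),('front',57,(.60,.125,.212),8),('underlip',50,(.635,.125,.222),5),('up',42,(.655,.125,.238),5),('over',40,(.684,.125,.242),5),('down',38,(.686,.125,.208),5)):
    Mh=toolM(deg(phi));lean=deg(phi)-psi
    G=np.array(eye)-.088*np.array([np.sin(lean),0,np.cos(lean)]);P1=G+Mh[:,0]*.019
    print(n,phi,'G',G.round(3),'TCP',P1.round(3));q=path(q,P0,M0,P1,Mh,k);P0,M0=P1,Mh
E
python3 t3.py
```

```text
lift
4 [-1.    0.18  0.5   2.22 -0.6   0.57 -0.39] err 0.0 0.0
8 [-1.1   0.    0.55  2.1  -0.31  0.79 -0.7 ] err 0.0 0.0
reor 60 G [0.503 0.125 0.313] TCP [0.513 0.125 0.296]
4 [-1.1  -0.01  0.55  2.06 -0.13  0.87 -0.45] err 0.0 0.0
8 [-1.11 -0.03  0.53  2.05  0.05  0.9  -0.2 ] err 0.0 0.0
12 [-1.13 -0.09  0.51  2.08  0.24  0.89  0.05] err 0.0 0.0
16 [-1.14 -0.16  0.49  2.15  0.43  0.86  0.3 ] err 0.0 0.0
20 [-1.14 -0.26  0.5   2.22  0.61  0.79  0.58] err 0.0 0.0
front 57 G [0.547 0.125 0.142] TCP [0.557 0.125 0.126]
4 [-1.11 -0.08  0.57  2.32  0.7   0.5   0.49] err 0.0 0.0
8 [-1.1   0.17  0.66  2.39  1.01  0.17  0.13] err 0.0 0.0
underlip 50 G [0.591 0.125 0.146] TCP [0.603 0.125 0.131]
4 [-0.95  0.22  0.51  2.38  1.78  0.19 -0.63] err 0.0 0.0
5 [-0.9   0.23  0.45  2.38  1.91  0.22 -0.76] err 0.0 0.0
up 42 G [0.622 0.125 0.156] TCP [0.636 0.125 0.144]
4 [-0.74  0.25  0.28  2.39  2.22  0.36 -1.07] err 0.0 0.0
5 [-0.72  0.26  0.25  2.39  2.27  0.4  -1.13] err 0.0 0.0
over 40 G [0.654 0.125 0.159] TCP [0.668 0.125 0.147]
4 [-0.68  0.3   0.23  2.36  2.34  0.42 -1.17] err 0.0 0.0
5 [-0.67  0.31  0.23  2.35  2.36  0.42 -1.19] err 0.0 0.0
down 38 G [0.659 0.125 0.124] TCP [0.674 0.125 0.113]
4 [-0.6   0.38  0.15  2.36  2.47  0.53 -1.32] err 0.0 0.0
5 [-0.59  0.4   0.14  2.36  2.49  0.56 -1.34] err 0.0 0.0
```

```bash
cat > rows.py <<'E'
from kin import *
import sys
from ik import toolM
def plan(o,P1,M1,n,grip):
    P0=np.array(o['position']);M0=Ro.from_quat(o['ee_rot']).as_matrix()
    rb=Ro.from_matrix(M0.T@M1).as_rotvec();print('rot',np.linalg.norm(rb).round(3),'dist',np.linalg.norm(P1-P0).round(4),'need n>=',max(np.linalg.norm(rb)/.149,np.linalg.norm(P1-P0)/.05).round(1))
    out=[];M=M0
    for i in range(n):
        t=M.T@(P1-P0)/n*1000;M=M@Ro.from_rotvec(rb/n).as_matrix()
        out.append([*(rb/n).round(3),*t.round(1),grip])
    for r in out: print(', '.join('%g'%v for v in r)+',')
E
cat > g1.py <<'E'
from rows import *
from rig import sensors
psi=np.radians(20);Mp=Ro.from_euler('z',-110,degrees=True).as_matrix()@toolM(np.pi/2+psi)
P=np.array([.448,.287,.042])+Mp[:,0]*.019
plan(sensors.observe(),P+[0,0,float(sys.argv[1])],Mp,int(sys.argv[2]),.6)
E
python3 g1.py .07 5
```

```text
rot 0.21 dist 0.0981 need n>= 2.0
-0.002, -0.004, -0.042, 19, -3.7, 3.2, 0.6,
-0.002, -0.004, -0.042, 19.1, -3, 3.1, 0.6,
-0.002, -0.004, -0.042, 19.3, -2.2, 3, 0.6,
-0.002, -0.004, -0.042, 19.4, -1.4, 3, 0.6,
-0.002, -0.004, -0.042, 19.4, -0.5, 2.9, 0.6,
```

Request:
servo_tool --deltas '[0, 0, -0.042, 19, -3.7, 3.2, 0.6, 0, 0, -0.042, 19, -3, 3.1, 0.6, 0, 0, -0.042, 19.3, -2.2, 3, 0.6, 0, -0.004, -0.042, 19.4, -1.4, 3, 0.6, 0, -0.004, -0.042, 19.4, -0.5, 2.9, 0.6, 0, 0, 0, 0, 0, 0, 0.6]'

```text
time_s: 13.1
position: [0.4521, 0.2932, 0.0926]
ee_rot: [0.675, 0.471, -0.468, 0.322]
force: [-0.1, -0.5, 1.2]
gripper_width: 0.601
```

```bash
python3 log.py; python3 g1.py 0 4
python3 - <<'E'
from h import *
for n in ("scene","top"):
    im,d=viewer.snapshot(n); np.savez(f'{n}3.npz',im=im,d=d)
crop(np.load('scene3.npz')['im'],200,180,360,300,'pics/s3.png')
E
```

```text
13.1 q [-0.903  0.257  0.413  2.251 -0.768  0.496 -0.218] p [0.4521 0.2932 0.0926] F [-0.14 -0.49  1.21] g 0.601
[[0.118, 0.937, -0.328], [0.334, -0.349, -0.876], [-0.935, -0.007, -0.354]]
rot 0.016 dist 0.0685 need n>= 1.4
-0.002, -0.003, 0.001, 15.9, -0.3, 6.2, 0.6,
-0.002, -0.003, 0.001, 16, -0.3, 6.2, 0.6,
-0.002, -0.003, 0.001, 16, -0.4, 6.1, 0.6,
-0.002, -0.003, 0.001, 16, -0.4, 6.1, 0.6,
5.0
```

View pics/s3.png

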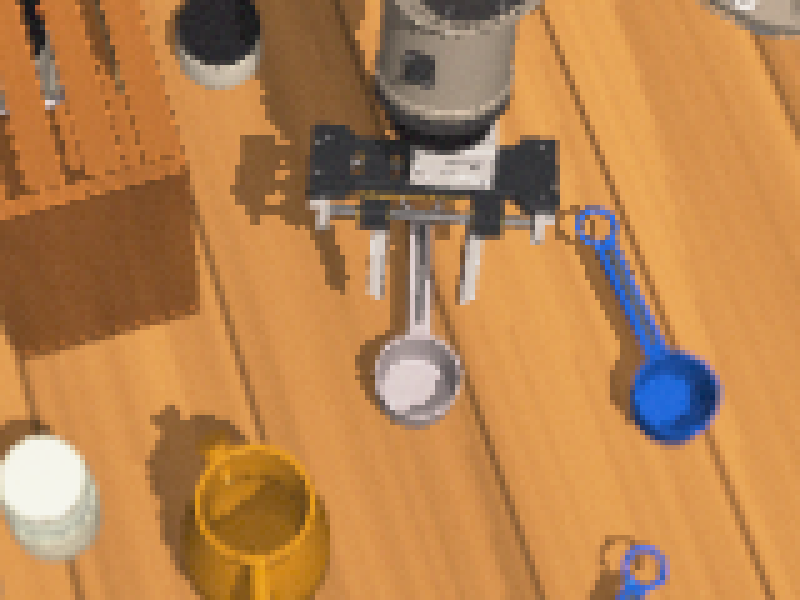

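The crop confirms the silver cup (rim at (418,378), larger than the other silver one). Its handle at (420,270) lies midway between the fingers (375 and 470). I'll go down and grip.

Request:
servo_tool --deltas '[-0.002, -0.003, 0.001, 16, -0.3, 6.2, 0.6, -0.002, -0.003, 0.001, 16, -0.3, 6.2, 0.6, -0.002, -0.003, 0.001, 16, -0.4, 6.1, 0.6, -0.002, -0.003, 0.001, 16, -0.4, 6.1, 0.6, 0, 0, 0, 0, 0, 0, 0.6]' --grip_force 40

```text
time_s: 13.7
position: [0.4485, 0.2935, 0.0253]
ee_rot: [0.672, 0.47, -0.469, 0.329]
force: [-0.1, 0.0, 0.8]
gripper_width: 0.6
```

```bash
python3 log.py; python3 g1.py 0 1
```

```text
13.7 q [-0.75   0.377  0.228  2.283 -0.981  0.36   0.008] p [0.4485 0.2935 0.0253] F [-0.06  0.02  0.78] g 0.6
[[0.119, 0.94, -0.321], [0.322, -0.342, -0.883], [-0.939, 0.002, -0.344]]
rot 0.003 dist 0.0021 need n>= 0.0
0, -0.002, -0.002, 1.2, 1.7, 0.2, 0.6,
```

Request:
servo_tool --deltas '[0, 0, 0, 1, 1.7, 0, 0, 0, 0, 0, 0, 0, 0, 0, 0, 0, 0, 0, 0, 0, 0, 0, 0, 0, 0, 0, 0, 0, 0, 0, 0, 0, 0, 0, 0, 0, 0, 0, 0, 0, 0, 0]' --grip_force 40

```text
time_s: 14.3
position: [0.4506, 0.2931, 0.0246]
ee_rot: [0.672, 0.469, -0.469, 0.329]
force: [-1.3, -0.9, 2.0]
gripper_width: 0.19
```

```bash
python3 log.py
cat > g2.py <<'E'
from rows import *
from rig import sensors
o=sensors.observe();M=Ro.from_quat(o['ee_rot']).as_matrix()
plan(o,np.array(o['position'])+[0,0,.22],M,7,0)
E
python3 g2.py
```

```text
14.3 q [-0.745  0.381  0.225  2.279 -0.981  0.361  0.011] p [0.4506 0.2931 0.0246] F [-1.33 -0.89  2.03] g 0.19
[[0.12, 0.939, -0.322], [0.322, -0.343, -0.882], [-0.939, 0.002, -0.344]]
rot 0.0 dist 0.22 need n>= 4.4
0, 0, 0, -29.5, 0.1, -10.8, 0,
0, 0, 0, -29.5, 0.1, -10.8, 0,
0, 0, 0, -29.5, 0.1, -10.8, 0,
0, 0, 0, -29.5, 0.1, -10.8, 0,
0, 0, 0, -29.5, 0.1, -10.8, 0,
0, 0, 0, -29.5, 0.1, -10.8, 0,
0, 0, 0, -29.5, 0.1, -10.8, 0,
```

Request:
servo_tool --deltas '[0, 0, 0, -10, 0, -4, 0, 0, 0, 0, -20, 0, -7, 0, 0, 0, 0, -29.5, 0.1, -10.8, 0, 0, 0, 0, -29.5, 0.1, -10.8, 0, 0, 0, 0, -29.5, 0.1, -10.8, 0, 0, 0, 0, -29.5, 0.1, -10.8, 0, 0, 0, 0, -29.5, 0.1, -10.8, 0, 0, 0, 0, -28, 0.1, -10.4, 0, 0, 0, 0, 0, 0, 0, 0]'

```text
time_s: 15.2
position: [0.4523, 0.294, 0.2472]
ee_rot: [0.674, 0.47, -0.467, 0.328]
force: [-0.8, 0.9, -2.3]
gripper_width: 0.182
```

```bash
python3 log.py
cat > g3.py <<'E'
from rows import *
from rig import sensors
# args: phi psi eye_x eye_y eye_z n [d]
phi,psi,ex,ey,ez=map(float,sys.argv[1:6]);n=int(sys.argv[6])
Mh=toolM(np.radians(phi));l=np.radians(phi-psi)
d=.088
G=np.array([ex,ey,ez])-d*np.array([np.sin(l),0,np.cos(l)])
plan(sensors.observe(),G+Mh[:,0]*.019,Mh,n,0)
E
python3 g3.py 60 20 .56 .125 .38 16;python3 - <<'E'
from h import *
for n in ("scene","top"):
    im,d=viewer.snapshot(n); np.savez(f'{n}4.npz',im=im,d=d)
crop(np.load('scene4.npz')['im'],200,150,360,270,'pics/s4.png')
E
```

```text
15.2 q [-1.078 -0.003  0.535  2.101 -0.308  0.783 -0.702] p [0.4523 0.294  0.2472] F [-0.84  0.95 -2.31] g 0.182
[[0.123, 0.939, -0.32], [0.326, -0.343, -0.881], [-0.937, 0.004, -0.348]]
rot 2.05 dist 0.1861 need n>= 13.8
-0.122, -0.036, 0.01, -5.8, 7.2, 7, 0,
-0.122, -0.036, 0.01, -5.5, 6.3, 8.1, 0,
-0.122, -0.036, 0.01, -5.1, 5.3, 9, 0,
-0.122, -0.036, 0.01, -4.7, 4.2, 9.7, 0,
-0.122, -0.036, 0.01, -4.3, 3.1, 10.3, 0,
-0.122, -0.036, 0.01, -3.9, 1.8, 10.8, 0,
-0.122, -0.036, 0.01, -3.5, 0.5, 11.1, 0,
-0.122, -0.036, 0.01, -3.1, -0.8, 11.2, 0,
-0.122, -0.036, 0.01, -2.7, -2.2, 11.1, 0,
-0.122, -0.036, 0.01, -2.4, -3.5, 10.8, 0,
-0.122, -0.036, 0.01, -2, -4.8, 10.4, 0,
-0.122, -0.036, 0.01, -1.7, -6, 9.8, 0,
-0.122, -0.036, 0.01, -1.4, -7.1, 9.1, 0,
-0.122, -0.036, 0.01, -1.2, -8.2, 8.2, 0,
-0.122, -0.036, 0.01, -1, -9.1, 7.2, 0,
-0.122, -0.036, 0.01, -0.8, -9.9, 6, 0,
5.0
```

View pics/s4.png

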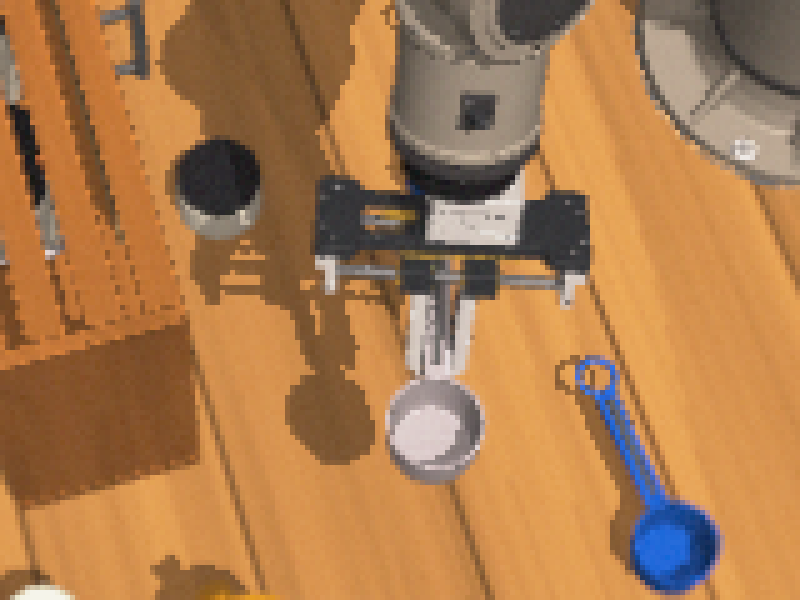

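Request:
servo_tool --deltas '[-0.122, -0.036, 0.01, -5.8, 7.2, 7, 0, -0.122, -0.036, 0.01, -5.5, 6.3, 8.1, 0, -0.122, -0.036, 0.01, -5.1, 5.3, 9, 0, -0.122, -0.036, 0.01, -4.7, 4.2, 9.7, 0, -0.122, -0.036, 0.01, -4.3, 3.1, 10.3, 0, -0.122, -0.036, 0.01, -3.9, 1.8, 10.8, 0, -0.122, -0.036, 0.01, -3.5, 0.5, 11.1, 0, -0.122, -0.036, 0.01, -3.1, -0.8, 11.2, 0, -0.122, -0.036, 0.01, -2.7, -2.2, 11.1, 0, -0.122, -0.036, 0.01, -2.4, -3.5, 10.8, 0, -0.122, -0.036, 0.01, -2, -4.8, 10.4, 0, 0, 0, 0, 0, 0, 0, 0]'

```text
time_s: 16.5
position: [0.4915, 0.176, 0.2753]
ee_rot: [0.247, 0.555, -0.174, 0.775]
force: [-0.4, -0.9, -2.1]
gripper_width: 0.18
```

```bash
python3 log.py;python3 g3.py 60 20 .56 .125 .38 7
```

```text
16.5 q [-1.11  -0.11   0.483  2.113  0.312  0.875  0.165] p [0.4915 0.176  0.2753] F [-0.37 -0.85 -2.1 ] g 0.18
[[0.324, 0.544, 0.774], [0.004, 0.817, -0.576], [-0.946, 0.189, 0.263]]
rot 0.643 dist 0.0591 need n>= 4.3
-0.087, -0.027, 0.008, -1.8, -3.7, 7.4, 0,
-0.087, -0.027, 0.008, -1.7, -4.3, 7, 0,
-0.087, -0.027, 0.008, -1.5, -4.9, 6.7, 0,
-0.087, -0.027, 0.008, -1.4, -5.5, 6.3, 0,
-0.087, -0.027, 0.008, -1.3, -6, 5.8, 0,
-0.087, -0.027, 0.008, -1.2, -6.5, 5.3, 0,
-0.087, -0.027, 0.008, -1.1, -6.9, 4.7, 0,
```

Joints track the simulation. Continuing.

Request:
servo_tool --deltas '[-0.087, -0.027, 0.008, -1.8, -3.7, 7.4, 0, -0.087, -0.027, 0.008, -1.7, -4.3, 7, 0, -0.087, -0.027, 0.008, -1.5, -4.9, 6.7, 0, -0.087, -0.027, 0.008, -1.4, -5.5, 6.3, 0, -0.087, -0.027, 0.008, -1.3, -6, 5.8, 0, -0.087, -0.027, 0.008, -1.2, -6.5, 5.3, 0, -0.087, -0.027, 0.008, -1.1, -6.9, 4.7, 0, 0, 0, 0, 0, 0, 0, 0, 0, 0, 0, 0, 0, 0, 0]'

```text
time_s: 17.4
position: [0.5133, 0.1262, 0.2968]
ee_rot: [0.005, 0.5, -0.003, 0.866]
force: [-0.0, -0.4, -1.0]
gripper_width: 0.186
```

```bash
python3 log.py
python3 - <<'E'
from h import *
from scipy.spatial.transform import Rotation as Ro
for n in ("scene","top"):
    im,d=viewer.snapshot(n); np.savez(f'{n}5.npz',im=im,d=d)
o=sensors.observe();M=Ro.from_quat(o['ee_rot']).as_matrix();G=o['position']-.019*M[:,0]
ps=np.radians(20);cx=-np.sin(ps)*M[:,0]+np.cos(ps)*M[:,2];cz=-np.cos(ps)*M[:,0]-np.sin(ps)*M[:,2]
eye=G+.088*cx;rim=G-.06*cx+.004*cz;tp=G+.074*cx
print('eye',eye,'lean',np.degrees(np.arctan2(cx[0],cx[2])),'cx',cx)
for n in ("scene","top"):
    im=np.load(f'{n}5.npz')['im'].copy();uv=proj(n,[eye,rim]);print(n,uv.round(1))
    c=uv.mean(0).astype(int);crop(im,c[0]-60,c[1]-45,c[0]+60,c[1]+45,f'pics/{n}5.png');print(c)
    ringp=[eye+.015*(np.cos(a)*cx+np.sin(a)*M[:,1]) for a in np.linspace(0,6.28,13)]
    np.save(f'ring_{n}.npy',proj(n,ringp))
E
```

```text
17.4 q [-1.12  -0.249  0.484  2.222  0.599  0.787  0.582] p [0.5133 0.1262 0.2968] F [-0.02 -0.43 -0.96] g 0.186
[[0.5, 0.009, 0.866], [0.0, 1.0, -0.011], [-0.866, 0.006, 0.5]]
eye [0.56059529 0.12565797 0.38095396] lean 39.97395342137795 cx [ 0.64241535 -0.0086349   0.766308  ]
scene [[242.1 170.2]
 [269.5 179.2]]
6.666666666666667
[255 174]
top [[246.7 160.7]
 [246.  199.9]]
6.666666666666667
[246 180]
```

View pics/scene5.png

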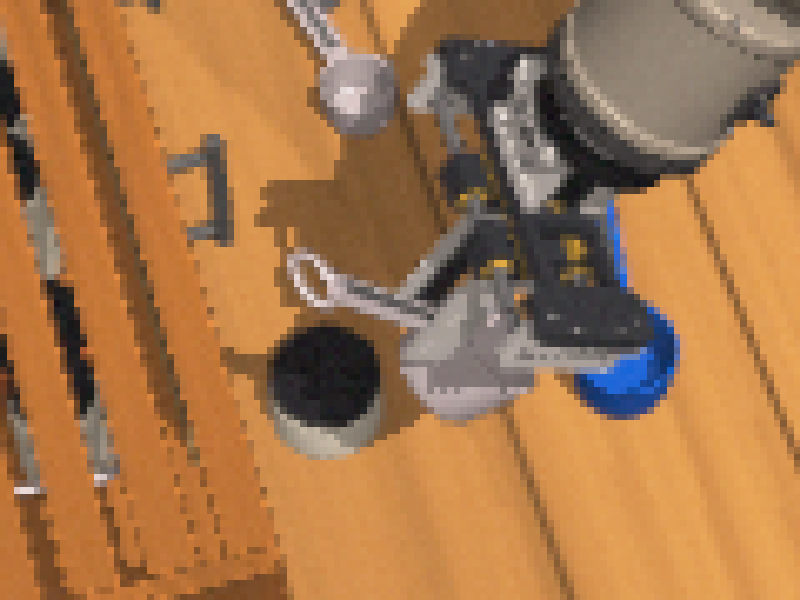

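View pics/top5.png

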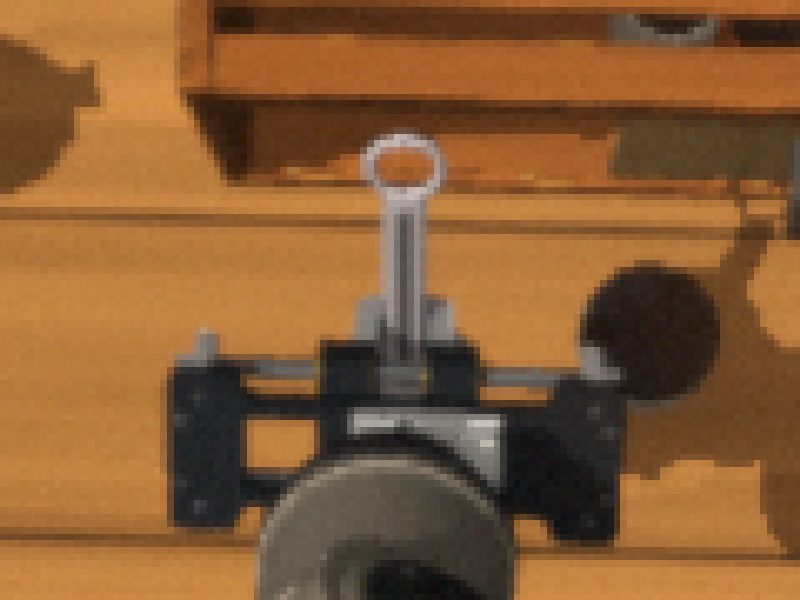

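Eye seen at top (246.5,159.9) and scene (242.6,171.0), within 1 px of the prediction. The cup is held straight. Next I'll check the hook's y from the shank seen between the slats.

```bash
python3 - <<'E'
from h import *
t=np.load('top0.npz');im=t['im'].astype(int)
for v in range(106,130,2): print(v,[tuple(im[v,u]) for u in range(247,254)])
print(onz('top',[[250,109.5],[250,125.5]],.24))
print(proj('top',[[.686,.125,.222],[.742,.125,.24]]))
E
python3 g3.py 57 20 .600 .125 .212 8
```

```text
106 [(np.int64(165), np.int64(93), np.int64(41)), (np.int64(167), np.int64(94), np.int64(44)), (np.int64(164), np.int64(93), np.int64(43)), (np.int64(167), np.int64(94), np.int64(45)), (np.int64(164), np.int64(96), np.int64(45)), (np.int64(166), np.int64(95), np.int64(42)), (np.int64(165), np.int64(93), np.int64(42))]
108 [(np.int64(133), np.int64(81), np.int64(42)), (np.int64(126), np.int64(75), np.int64(36)), (np.int64(117), np.int64(74), np.int64(46)), (np.int64(118), np.int64(75), np.int64(50)), (np.int64(131), np.int64(81), np.int64(42)), (np.int64(144), np.int64(87), np.int64(40)), (np.int64(145), np.int64(87), np.int64(44))]
110 [(np.int64(188), np.int64(125), np.int64(61)), (np.int64(175), np.int64(122), np.int64(73)), (np.int64(170), np.int64(147), np.int64(135)), (np.int64(154), np.int64(131), np.int64(119)), (np.int64(182), np.int64(127), np.int64(80)), (np.int64(193), np.int64(130), np.int64(70)), (np.int64(191), np.int64(125), np.int64(61))]
112 [(np.int64(169), np.int64(106), np.int64(54)), (np.int64(152), np.int64(105), np.int64(63)), (np.int64(173), np.int64(147), np.
[... 2532 characters left out ...]
nt64(166), np.int64(97), np.int64(44)), (np.int64(160), np.int64(92), np.int64(41)), (np.int64(161), np.int64(93), np.int64(39)), (np.int64(162), np.int64(92), np.int64(39)), (np.int64(161), np.int64(92), np.int64(41))]
[[0.73716186 0.12376431 0.24      ]
 [0.68793158 0.1222937  0.24      ]]
[[249.15937947 127.37949514]
 [249.63801525 107.92774132]]
rot 0.053 dist 0.1768 need n>= 3.5
-0.001, -0.006, 0, 21.3, -0.2, -6, 0,
-0.001, -0.006, 0, 21.2, -0.2, -6.1, 0,
-0.001, -0.006, 0, 21.2, -0.2, -6.2, 0,
-0.001, -0.006, 0, 21.2, -0.2, -6.4, 0,
-0.001, -0.006, 0, 21.1, -0.2, -6.5, 0,
-0.001, -0.006, 0, 21.1, -0.2, -6.7, 0,
-0.001, -0.006, 0, 21, -0.2, -6.8, 0,
-0.001, -0.006, 0, 21, -0.2, -6.9, 0,
```

Run:
```python
from h import *
print(onz('top',[[283.5,185]],.054))
```

```text
[[0.52988179 0.00794027 0.054     ]]
```

Jar at y≈0.008, clear of the cup by about 45 mm. Lowering in front of the bay.

Request:
servo_tool --deltas '[0, -0.006, 0, 21.3, -0.2, -6, 0, 0, -0.006, 0, 21.2, -0.2, -6.1, 0, 0, -0.006, 0, 21.2, -0.2, -6.2, 0, 0, -0.006, 0, 21.2, -0.2, -6.4, 0, 0, -0.006, 0, 21.1, -0.2, -6.5, 0, 0, -0.006, 0, 21.1, -0.2, -6.7, 0, -0.001, -0.006, 0, 21, -0.2, -6.8, 0, -0.001, -0.006, 0, 21, -0.2, -6.9, 0, 0, 0, 0, 0, 0, 0, 0]'

```text
time_s: 18.4
position: [0.5568, 0.1241, 0.1235]
ee_rot: [0.001, 0.48, -0.002, 0.877]
force: [-0.2, -0.0, -0.5]
gripper_width: 0.186
```

```bash
python3 log.py;python3 g3.py 50 20 .635 .125 .220 5
```

```text
18.4 q [-1.078  0.178  0.636  2.389  0.999  0.177  0.137] p [0.5568 0.1241 0.1235] F [-0.24 -0.03 -0.52] g 0.186
[[0.54, 0.005, 0.842], [-0.004, 1.0, -0.004], [-0.842, -0.001, 0.54]]
rot 0.128 dist 0.0468 need n>= 0.9
-0.001, -0.026, 0.001, 4, 0.2, 8.4, 0,
-0.001, -0.026, 0.001, 4.3, 0.2, 8.3, 0,
-0.001, -0.026, 0.001, 4.5, 0.2, 8.2, 0,
-0.001, -0.026, 0.001, 4.7, 0.2, 8.1, 0,
-0.001, -0.026, 0.001, 4.9, 0.2, 8, 0,
```

Request:
servo_tool --deltas '[0, -0.016, 0, 2.6, 0.1, 5.2, 0, 0, -0.016, 0, 2.7, 0.1, 5.2, 0, 0, -0.016, 0, 2.7, 0.1, 5.2, 0, 0, -0.016, 0, 2.8, 0.1, 5.1, 0, 0, -0.016, 0, 2.8, 0.1, 5.1, 0, 0, -0.016, 0, 2.9, 0.1, 5.1, 0, 0, -0.016, 0, 3, 0.1, 5, 0, 0, -0.016, 0, 3.1, 0.1, 5, 0, 0, 0, 0, 0, 0, 0, 0]'

```text
time_s: 19.3
position: [0.6051, 0.1255, 0.1334]
ee_rot: [0.003, 0.42, -0.001, 0.908]
force: [0.2, -1.0, 0.2]
gripper_width: 0.186
```

```bash
python3 log.py;python3 g3.py 42 20 .655 .125 .237 6
python3 - <<'E'
from h import *
from scipy.spatial.transform import Rotation as Ro
for n in ("scene","top"):
    im,d=viewer.snapshot(n); np.savez(f'{n}6.npz',im=im,d=d)
    c=proj(n,[[.62,.125,.2]])[0].astype(int);crop(im,c[0]-60,c[1]-45,c[0]+60,c[1]+45,f'pics/{n}6.png');print(c)
E
```

```text
19.3 q [-0.891  0.225  0.447  2.378  1.916  0.225 -0.776] p [0.6051 0.1255 0.1334] F [ 0.2  -1.03  0.24] g 0.186
[[0.648, 0.005, 0.762], [-0.001, 1.0, -0.006], [-0.762, 0.003, 0.648]]
rot 0.133 dist 0.0324 need n>= 0.9
-0.001, -0.022, 0, 2.2, -0.1, 4.9, 0,
-0.001, -0.022, 0, 2.3, -0.1, 4.9, 0,
-0.001, -0.022, 0, 2.4, -0.1, 4.8, 0,
-0.001, -0.022, 0, 2.5, -0.1, 4.8, 0,
-0.001, -0.022, 0, 2.6, -0.1, 4.7, 0,
-0.001, -0.022, 0, 2.7, -0.1, 4.7, 0,
6.666666666666667
[227 198]
6.666666666666667
[248 150]
```

View pics/scene6.png

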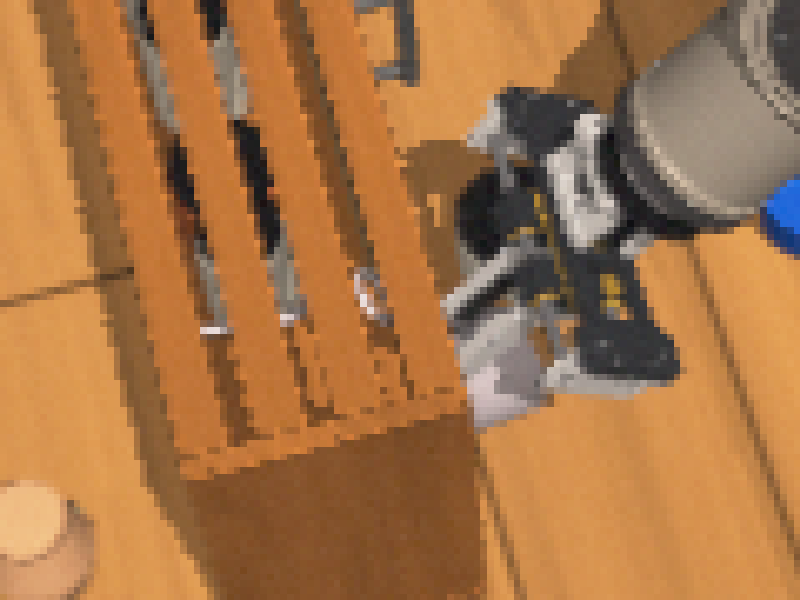

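View pics/top6.png

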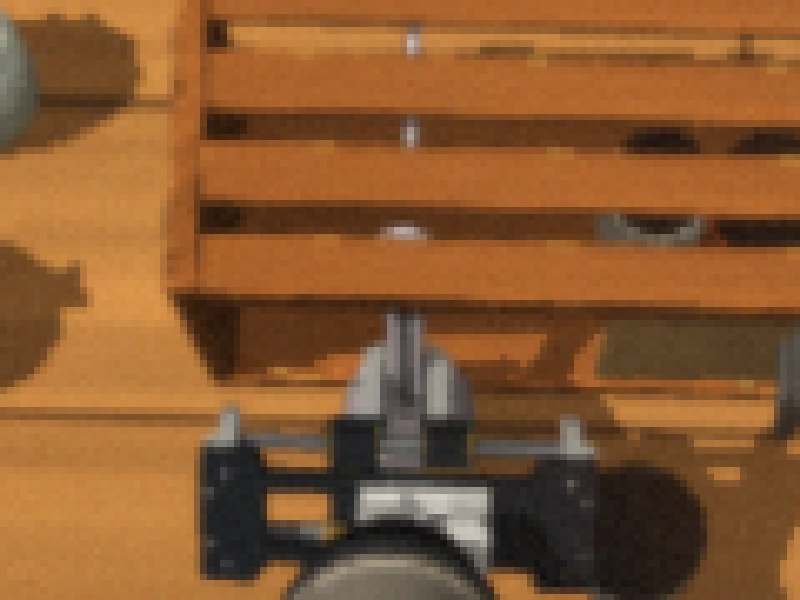

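The ring is inside, past the lip; its far edge shows at top (404,230), in line with the shank at (410,130). A more tilted ring clears the tip better, so I'll keep about 26° of lean while threading.

```bash
python3 g3.py 46 20 .657 .1245 .238 5
```

```text
rot 0.066 dist 0.03 need n>= 0.6
-0.001, -0.013, 0, 1.6, -0.1, 5.8, 0,
-0.001, -0.013, 0, 1.7, -0.1, 5.7, 0,
-0.001, -0.013, 0, 1.8, -0.1, 5.7, 0,
-0.001, -0.013, 0, 1.9, -0.1, 5.7, 0,
-0.001, -0.013, 0, 1.9, -0.1, 5.7, 0,
```

Request:
servo_tool --deltas '[-0.001, -0.013, 0, 1.6, -0.1, 5.8, 0, -0.001, -0.013, 0, 1.7, -0.1, 5.7, 0, -0.001, -0.013, 0, 1.8, -0.1, 5.7, 0, -0.001, -0.013, 0, 1.9, -0.1, 5.7, 0, -0.001, -0.013, 0, 1.9, -0.1, 5.7, 0, 0, 0, 0, 0, 0, 0, 0, 0, 0, 0, 0, 0, 0, 0]'

```text
time_s: 20.1
position: [0.631, 0.1247, 0.1445]
ee_rot: [-0.0, 0.392, -0.0, 0.92]
force: [0.4, 0.0, -0.4]
gripper_width: 0.185
```

```bash
python3 log.py;python3 g3.py 46 20 .673 .1245 .238 4
python3 - <<'E'
from h import *
from scipy.spatial.transform import Rotation as Ro
o=sensors.observe();M=Ro.from_quat(o['ee_rot']).as_matrix();G=o['position']-.019*M[:,0]
ps=np.radians(20);cx=-np.sin(ps)*M[:,0]+np.cos(ps)*M[:,2]
eye=G+.088*cx;print('eye',eye,cx);ring=[eye+.015*(np.cos(a)*cx+np.sin(a)*M[:,1]) for a in (0,1.57,3.14,4.71)]
for n in ("scene","top"):
    im,d=viewer.snapshot(n); np.savez(f'{n}7.npz',im=im,d=d)
    c=proj(n,[[.66,.125,.2]])[0].astype(int);x0,y0=c-[30,24];crop(im,x0,y0,x0+64,y0+48,f'pics/{n}7.png');print(n,((proj(n,ring)+.5-[x0,y0])*12.5).round(0).tolist(),'hook',((proj(n,[[.686,.1245,.222],[.673,.1245,.243],[.742,.1245,.24]])+.5-[x0,y0])*12.5).round(0).tolist())
E
```

```text
20.1 q [-0.8    0.241  0.36   2.36   2.093  0.281 -0.93 ] p [0.631  0.1247 0.1445] F [ 0.38  0.02 -0.37] g 0.185
[[0.693, 0.0, 0.721], [-0.001, 1.0, 0.0], [-0.721, -0.001, 0.693]]
rot 0.002 dist 0.0166 need n>= 0.3
0, -0, 0, 2.7, -0.1, 3.1, 0,
0, -0, 0, 2.7, -0.1, 3.1, 0,
0, -0, 0, 2.8, -0.1, 3.1, 0,
0, -0, 0, 2.8, -0.1, 3.1, 0,
eye [0.65657414 0.12479586 0.23725783] [4.39877447e-01 5.38611593e-04 8.98057649e-01]
12.5
scene [[358.0, 232.0], [396.0, 293.0], [409.0, 262.0], [371.0, 202.0]] hook [[289.0, 295.0], [326.0, 252.0], [92.0, 317.0]]
12.5
top [[380.0, 255.0], [317.0, 291.0], [379.0, 331.0], [442.0, 295.0]] hook [[385.0, 186.0], [383.0, 221.0], [391.0, -57.0]]
```

View pics/scene7.png

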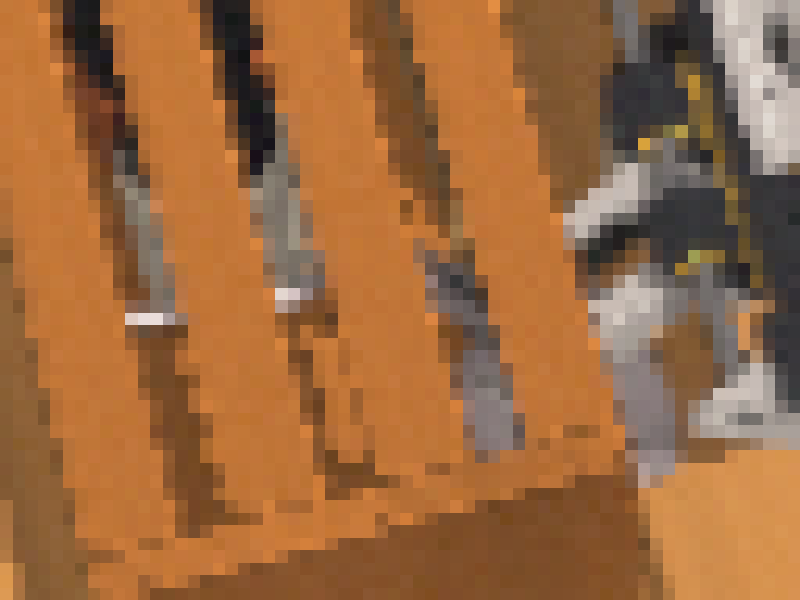

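View pics/top7.png

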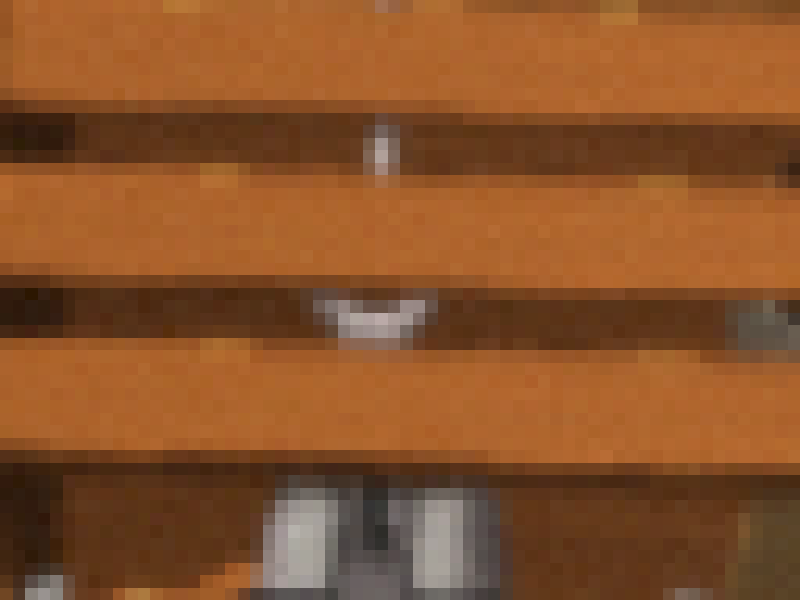

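The ring's near edge shows at top (375,325), predicted (379,331). The shank is at (381,150), so it is laterally aligned to about 1 mm. Threading now.

Request:
servo_tool --deltas '[0, 0, 0, 2.7, 0, 3.1, 0, 0, 0, 0, 2.7, 0, 3.1, 0, 0, 0, 0, 2.8, 0, 3.1, 0, 0, 0, 0, 2.8, 0, 3.1, 0, 0, 0, 0, 0, 0, 0, 0]'

```text
time_s: 20.7
position: [0.6483, 0.1247, 0.145]
ee_rot: [-0.0, 0.391, -0.0, 0.92]
force: [0.7, -0.2, -1.7]
gripper_width: 0.186
```

```bash
python3 log.py;python3 g3.py 46 20 .680 .1245 .230 3
```

```text
20.7 q [-0.779  0.264  0.362  2.326  2.109  0.261 -0.933] p [0.6483 0.1247 0.145 ] F [ 0.72 -0.19 -1.7 ] g 0.186
[[0.694, 0.0, 0.72], [-0.001, 1.0, 0.001], [-0.72, -0.001, 0.694]]
rot 0.002 dist 0.01 need n>= 0.2
0, -0, 0, 3.3, -0, -0.3, 0,
0, -0, 0, 3.3, -0.1, -0.3, 0,
0, -0, 0, 3.3, -0.1, -0.3, 0,
```

Request:
servo_tool --deltas '[0, 0, 0, 3.3, 0, -0.3, 0, 0, 0, 0, 3.3, 0, -0.3, 0, 0, 0, 0, 3.3, 0, -0.3, 0, 0, 0, 0, 0, 0, 0, 0]'

```text
time_s: 21.1
position: [0.654, 0.1246, 0.1367]
ee_rot: [-0.001, 0.392, -0.0, 0.92]
force: [0.4, -0.4, -1.0]
gripper_width: 0.185
```

```bash
python3 log.py;python3 g3.py 43 20 .686 .1245 .220 4
```

```text
21.1 q [-0.737  0.288  0.324  2.318  2.164  0.27  -0.986] p [0.654  0.1246 0.1367] F [ 0.41 -0.37 -1.04] g 0.185
[[0.693, 0.0, 0.721], [-0.001, 1.0, 0.001], [-0.721, -0.001, 0.693]]
rot 0.054 dist 0.0157 need n>= 0.4
0, -0.014, 0, 3.9, -0, 0.2, 0,
0, -0.014, 0, 3.9, -0, 0.2, 0,
0, -0.014, 0, 3.9, -0, 0.1, 0,
0, -0.014, 0, 3.9, -0, 0.1, 0,
```

Request:
servo_tool --deltas '[0, -0.014, 0, 3.9, 0, 0.2, 0, 0, -0.014, 0, 3.9, 0, 0.2, 0, 0, -0.014, 0, 3.9, 0, 0.1, 0, 0, -0.014, 0, 3.9, 0, 0.1, 0, 0, 0, 0, 0, 0, 0, 0]'

```text
time_s: 21.6
position: [0.6652, 0.1245, 0.1259]
ee_rot: [-0.001, 0.366, -0.0, 0.931]
force: [-0.3, 0.7, -0.6]
gripper_width: 0.186
```

```bash
python3 log.py;python3 g3.py 37 20 .687 .1245 .211 5
```

```text
21.6 q [-0.629  0.332  0.197  2.331  2.336  0.384 -1.16 ] p [0.6652 0.1245 0.1259] F [-0.31  0.66 -0.64] g 0.186
[[0.732, -0.0, 0.681], [-0.001, 1.0, 0.001], [-0.681, -0.001, 0.732]]
rot 0.103 dist 0.0154 need n>= 0.7
0, -0.021, 0, 3.1, 0, 0, 0,
0, -0.021, 0, 3.1, 0, -0.1, 0,
0, -0.021, 0, 3.1, 0, -0.1, 0,
0, -0.021, 0, 3.1, 0, -0.2, 0,
0, -0.021, 0, 3.1, 0, -0.3, 0,
```

Request:
servo_tool --deltas '[0, -0.021, 0, 3.1, 0, 0, 0, 0, -0.021, 0, 3.1, 0, -0.1, 0, 0, -0.021, 0, 3.1, 0, -0.1, 0, 0, -0.021, 0, 3.1, 0, -0.2, 0, 0, -0.021, 0, 3.1, 0, -0.3, 0, 0, 0, 0, 0, 0, 0, 0, 0, 0, 0, 0, 0, 0, 0]'

```text
time_s: 22.3
position: [0.6767, 0.1245, 0.1159]
ee_rot: [-0.001, 0.317, -0.0, 0.949]
force: [0.1, 0.8, -1.8]
gripper_width: 0.184
```

```bash
python3 log.py;python3 g3.py 37 20 .687 .1245 .209 1;python3 - <<'E'
from h import *
for n in ("scene","top"):
    im,d=viewer.snapshot(n); np.savez(f'{n}8.npz',im=im,d=d)
    c=proj(n,[[.66,.125,.2]])[0].astype(int);x0,y0=c-[40,30];crop(im,x0,y0,x0+80,y0+60,f'pics/{n}8.png')
E
```

```text
22.3 q [-0.557  0.405  0.098  2.366  2.49   0.589 -1.33 ] p [0.6767 0.1245 0.1159] F [ 0.1   0.84 -1.8 ] g 0.184
[[0.799, 0.0, 0.601], [-0.001, 1.0, 0.001], [-0.601, -0.001, 0.799]]
rot 0.002 dist 0.0025 need n>= 0.1
0.001, 0.001, 0.001, 1.3, -0, -2.2, 0,
10.0
10.0
```

View pics/top8.png

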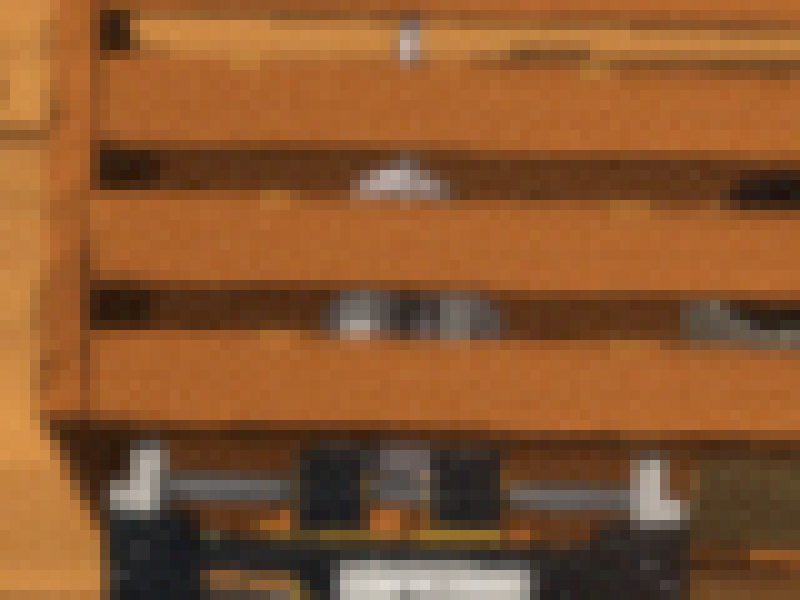

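View pics/scene8.png

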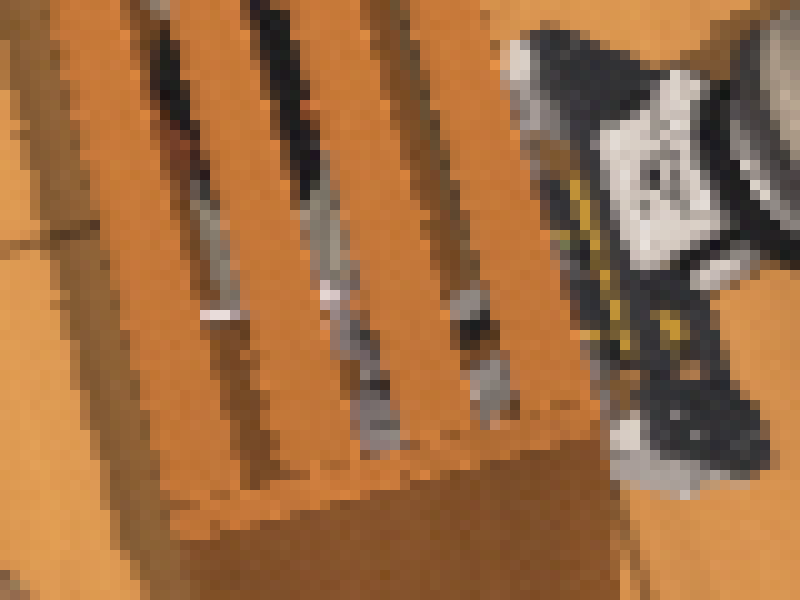

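Request:
servo_tool --deltas '[0, 0, 0, 1.2, 0, -2, 0, 0, 0, 0, 1.2, 0, -1.6, 0, 0, 0, 0, 0, 0, 0, 0]'

```text
time_s: 22.7
position: [0.678, 0.1249, 0.1134]
ee_rot: [0.0, 0.314, -0.0, 0.949]
force: [2.3, 0.0, 8.0]
gripper_width: 0.183
```

```bash
python3 log.py
```

```text
22.7 q [-0.552  0.415  0.093  2.366  2.5    0.603 -1.342] p [0.678  0.1249 0.1134] F [2.28 0.04 8.02] g 0.183
[[0.802, 0.0, 0.597], [-0.0, 1.0, -0.0], [-0.597, -0.0, 0.802]]
```

Request:
servo_tool --deltas '[0, 0, 0, 1.2, 0, -1.6, 0, 0, 0, 0, 0, 0, 0, 0]'

```text
time_s: 22.9
position: [0.6792, 0.1251, 0.1128]
ee_rot: [0.0, 0.313, -0.0, 0.95]
force: [1.7, -0.7, 14.9]
gripper_width: 0.185
```

```bash
python3 log.py
```

```text
22.9 q [-0.55   0.419  0.091  2.366  2.504  0.608 -1.347] p [0.6792 0.1251 0.1128] F [ 1.73 -0.69 14.94] g 0.185
[[0.804, 0.001, 0.594], [-0.0, 1.0, -0.001], [-0.594, 0.0, 0.804]]
```

```bash
python3 - <<'E'
from sim import *
import json
o=json.loads(open('log.jsonl').readlines()[-1]);q=np.array(o['joints']);x,M=fk(q,p)
psi=np.radians(20)
for phi in (34,31,28):
    Mh=toolM(np.radians(phi));l=np.radians(phi)-psi
    P1=np.array([.687,.125,.2105])-.088*np.array([np.sin(l),0,np.cos(l)])+Mh[:,0]*.019
    q=path(q,x,M,P1,Mh,5);x,M=P1,Mh
E
python3 g3.py 30 20 .688 .125 .2105 6
```

```text
4 [-0.55  0.44  0.08  2.38  2.53  0.67 -1.38] err 0.0 0.0
5 [-0.55  0.44  0.07  2.38  2.53  0.68 -1.38] err 0.0 0.0
4 [-0.54  0.47  0.06  2.39  2.56  0.76 -1.42] err 0.0 0.0
5 [-0.54  0.48  0.06  2.39  2.56  0.78 -1.42] err 0.0 0.0
4 [-0.54  0.51  0.05  2.4   2.58  0.86 -1.45] err 0.0 0.0
5 [-0.53  0.52  0.05  2.4   2.59  0.88 -1.46] err 0.0 0.0
rot 0.113 dist 0.0101 need n>= 0.8
-0, -0.019, 0, 1.2, -0, 1.2, 0,
-0, -0.019, 0, 1.2, -0, 1.2, 0,
-0, -0.019, 0, 1.2, -0, 1.2, 0,
-0, -0.019, 0, 1.2, -0, 1.1, 0,
-0, -0.019, 0, 1.3, -0, 1.1, 0,
-0, -0.019, 0, 1.3, -0, 1.1, 0,
```

Request:
servo_tool --deltas '[0, -0.019, 0, 0.9, 0, 1.6, 0, 0, -0.019, 0, 1, 0, 1.5, 0, 0, -0.019, 0, 1.1, 0, 1.4, 0, 0, -0.019, 0, 1.2, 0, 1.2, 0, 0, -0.019, 0, 1.3, 0, 1.1, 0, 0, -0.019, 0, 1.3, 0, 1.1, 0, 0, 0, 0, 0, 0, 0, 0]'

```text
time_s: 23.6
position: [0.6873, 0.1247, 0.113]
ee_rot: [-0.0, 0.261, -0.0, 0.965]
force: [1.8, -0.1, 6.0]
gripper_width: 0.188
```

```bash
python3 log.py
```

```text
23.6 q [-0.534  0.49   0.054  2.397  2.57   0.809 -1.436] p [0.6873 0.1247 0.113 ] F [ 1.78 -0.08  5.99] g 0.188
[[0.864, 0.0, 0.503], [-0.001, 1.0, 0.001], [-0.503, -0.001, 0.864]]
```

Request:
servo_tool --deltas '[0, 0, 0, 0, 0, 0, 0.26, 0, 0, 0, 0, 0, 0, 0.3, 0, 0, 0, 0, 0, 0, 0.4, 0, 0, 0, 0, 0, 0, 0.5, 0, 0, 0, 0, 0, 0, 0.5]' --grip_force 10

```text
time_s: 24.1
position: [0.6866, 0.1248, 0.1124]
ee_rot: [-0.0, 0.262, 0.0, 0.965]
force: [-0.2, 0.3, -0.9]
gripper_width: 0.49
```

```bash
python3 log.py;python3 - <<'E'
from h import *
for n in ("scene","top"):
    im,d=viewer.snapshot(n); np.savez(f'{n}9.npz',im=im,d=d)
    c=proj(n,[[.66,.125,.2]])[0].astype(int);x0,y0=c-[40,30];crop(im,x0,y0,x0+80,y0+60,f'pics/{n}9.png')
E
```

```text
24.1 q [-0.534  0.489  0.054  2.397  2.57   0.807 -1.436] p [0.6866 0.1248 0.1124] F [-0.18  0.31 -0.87] g 0.49
[[0.863, -0.0, 0.505], [-0.0, 1.0, 0.001], [-0.505, -0.001, 0.863]]
10.0
10.0
```

View pics/top9.png

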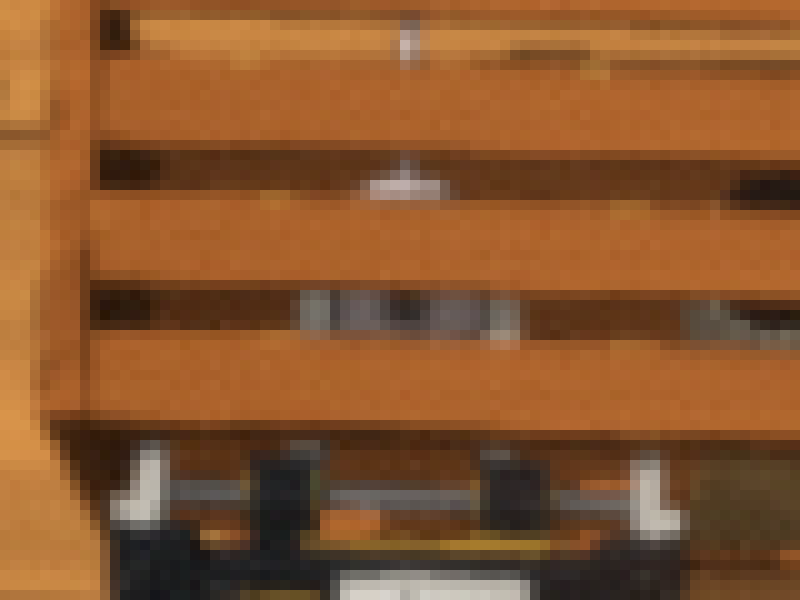

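View pics/scene9.png

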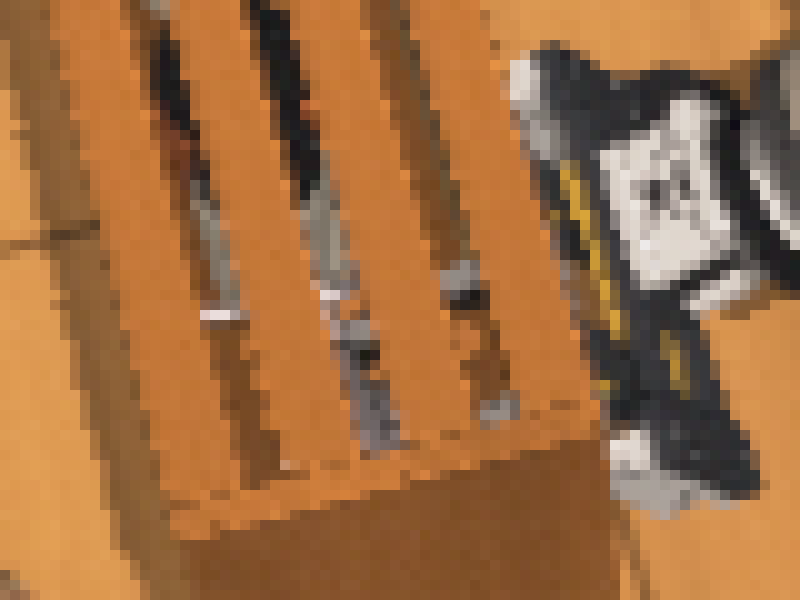

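Run:
```python
from sim import *
import json
o=json.loads(open('log.jsonl').readlines()[-1]);q=np.array(o['joints']);x,M=fk(q,p)
rows=[[0,-9]]*5+[[.05,-9]]*9+[[0.03,-20]]*8
for i,(w,t) in enumerate(rows):
    x=x+M[:,0]*t/1000;M=M@Ro.from_rotvec([0,w,0]).as_matrix();q=step(q,x,M);xx,R=fk(q,p)
    if i%2: print(i,q.round(2),xx.round(3),np.linalg.norm(xx-x).round(3),np.degrees(np.arcsin(-R[2,0])).round(0))
```

```text
1 [-0.55  0.45  0.05  2.43  2.54  0.81 -1.42] [0.671 0.124 0.122] 0.0 30.0
3 [-0.43  0.43 -0.11  2.44  2.48  0.84 -1.34] [0.659 0.124 0.127] 0.005 30.0
5 [-0.31  0.35 -0.25  2.45  2.37  0.76 -1.2 ] [0.64  0.124 0.14 ] 0.0 33.0
7 [-0.33  0.26 -0.21  2.42  2.2   0.57 -1.03] [0.625 0.124 0.15 ] 0.0 39.0
9 [-0.39  0.18 -0.14  2.38  1.9   0.4  -0.72] [0.611 0.124 0.162] 0.0 45.0
11 [-0.43  0.13 -0.07  2.34  1.49  0.33 -0.3 ] [0.602 0.122 0.171] 0.005 49.0
13 [-0.41  0.1  -0.08  2.29  1.08  0.35  0.12] [0.595 0.118 0.181] 0.012 53.0
15 [-0.35  0.04 -0.13  2.23  0.66  0.45  0.54] [0.577 0.118 0.211] 0.017 58.0
17 [-0.33 -0.04 -0.15  2.16  0.35  0.63  0.86] [0.546 0.124 0.257] 0.0 63.0
19 [-0.33 -0.08 -0.13  2.09  0.24  0.78  0.96] [0.529 0.124 0.293] 0.0 66.0
21 [-0.33 -0.11 -0.12  2.01  0.18  0.93  1.03] [0.513 0.124 0.33 ] 0.0 70.0
```

The ring still sits at top (405,185), and the tool force is about zero, so the cup hangs. Backing straight out along the fingers.

Request:
servo_tool --deltas '[0, 0, 0, -5, 0, 0, 0.5, 0, 0, 0, -5, 0, 0, 0.5, 0, 0, 0, -6, 0, 0, 0.5, 0, 0, 0, -6, 0, 0, 0.5, 0, 0, 0, -6, 0, 0, 0.5, 0, 0, 0, -6, 0, 0, 0.5, 0, 0.02, 0, -6, 0, 0, 0.5, 0, 0.02, 0, -6, 0, 0, 0.5, 0, 0, 0, 0, 0, 0, 0.5]'

```text
time_s: 25.1
position: [0.6468, 0.1249, 0.1369]
ee_rot: [-0.0, 0.28, 0.0, 0.96]
force: [-0.9, 0.3, 0.3]
gripper_width: 0.503
```

```bash
python3 log.py
```

```text
25.1 q [-0.555  0.367  0.028  2.453  2.463  0.731 -1.343] p [0.6468 0.1249 0.1369] F [-0.89  0.26  0.33] g 0.503
[[0.843, -0.0, 0.538], [0.0, 1.0, 0.0], [-0.538, 0.0, 0.843]]
```

Request:
servo_tool --deltas '[0, 0.04, 0, -6, 0, 0, 0.5, 0, 0.04, 0, -6, 0, 0, 0.5, 0, 0.04, 0, -6, 0, 0, 0.5, 0, 0.04, 0, -6, 0, 0, 0.5, 0, 0.035, 0, -6, 0, 0, 0.5, 0, 0.035, 0, -6, 0, 0, 0.5, 0, 0.03, 0, -6, 0, 0, 0.5, 0, 0.03, 0, -6, 0, 0, 0.5, 0, 0.03, 0, -6, 0, 0, 0.5, 0, 0, 0, 0, 0, 0, 0.5]'

```text
time_s: 26.1
position: [0.6076, 0.1243, 0.171]
ee_rot: [-0.001, 0.428, -0.001, 0.904]
force: [-0.7, 0.5, 1.1]
gripper_width: 0.499
```

```bash
python3 log.py
```

```text
26.1 q [-0.81   0.136  0.354  2.33   1.344  0.256 -0.159] p [0.6076 0.1243 0.171 ] F [-0.67  0.48  1.06] g 0.499
[[0.634, 0.001, 0.773], [-0.002, 1.0, 0.0], [-0.773, -0.002, 0.634]]
```

Request:
servo_tool --deltas '[0, 0.03, 0, -9, 0, -3, 0.5, 0, 0.03, 0, -9, 0, -3, 0.5, 0, 0.03, 0, -9, 0, -3, 0.5, 0, 0.03, 0, -10, 0, -3, 0.5, 0, 0.03, 0, -12, 0, -3, 0.5, 0, 0.03, 0, -15, 0, -3, 0.5, 0, 0.03, 0, -20, 0, -3, 0.5, 0, 0.03, 0, -20, 0, -3, 0.5, 0, 0.03, 0, -20, 0, -3, 0.5, 0, 0, 0, 0, 0, 0, 0.5]'

```text
time_s: 27.1
position: [0.5222, 0.1231, 0.2633]
ee_rot: [-0.001, 0.543, -0.003, 0.84]
force: [0.9, -0.1, 0.1]
gripper_width: 0.505
```

```bash
python3 log.py
cat > look.py <<'E'
from h import *
import sys
k=sys.argv[1]
for n in ("scene","top"):
    im,d=viewer.snapshot(n); np.savez(f'{n}{k}.npz',im=im,d=d)
    cv2.imwrite(f'pics/{n}{k}.png',cv2.resize(im[:,:,::-1],(800,600),interpolation=cv2.INTER_CUBIC))
    c=proj(n,[[.66,.125,.2]])[0].astype(int);x0,y0=c-[40,30];crop(im,x0,y0,x0+80,y0+60,f'pics/{n}{k}c.png')
E
python3 look.py 10
```

```text
27.1 q [-0.741 -0.097  0.238  2.169  0.346  0.722  0.845] p [0.5222 0.1231 0.2633] F [ 0.93 -0.13  0.07] g 0.505
[[0.41, 0.005, 0.912], [-0.006, 1.0, -0.002], [-0.912, -0.004, 0.41]]
10.0
10.0
```

View pics/top10c.png

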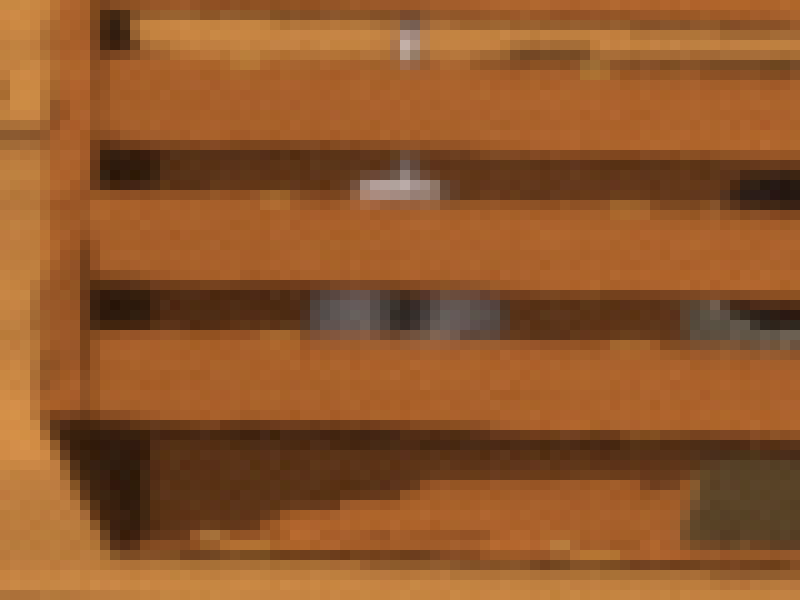

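View pics/scene10.png

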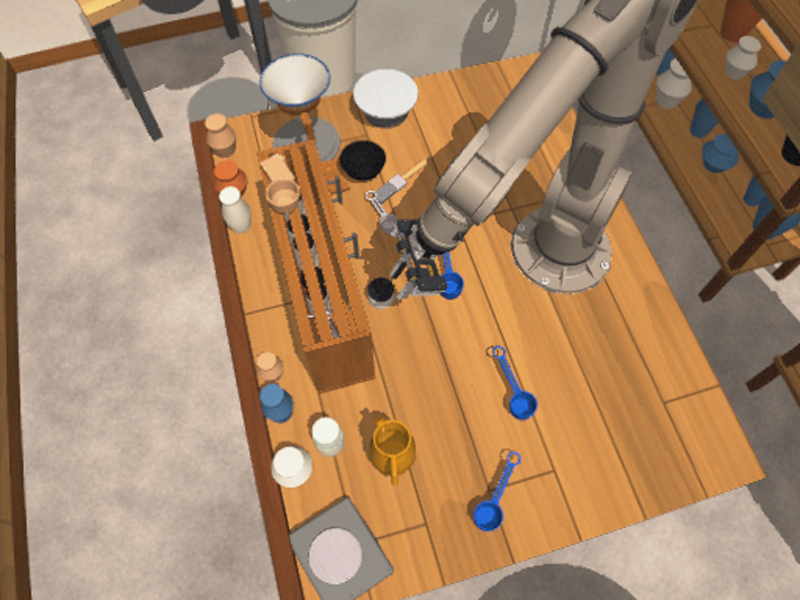

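The cup's ring sits on the hook at top crop (400,185), with its body below it at (400,310). Both pulls have shifted right (scene (335,190) and (353,245)). I'll back off, wait for the swing to settle, and measure.

Request:
servo_tool --deltas '[0, 0.03, 0, -20, 0, -5, 0.5, 0, 0.03, 0, -20, 0, -5, 0.5, 0, 0.03, 0, -15, 0, -5, 0.5, 0, 0, 0, 0, 0, 0, 0.5, 0, 0, 0, 0, 0, 0, 0.5, 0, 0, 0, 0, 0, 0, 0.5, 0, 0, 0, 0, 0, 0, 0.5, 0, 0, 0, 0, 0, 0, 0.5, 0, 0, 0, 0, 0, 0, 0.5, 0, 0, 0, 0, 0, 0, 0.5, 0, 0, 0, 0, 0, 0, 0.5, 0, 0, 0, 0, 0, 0, 0.5]'

```text
time_s: 28.4
position: [0.4865, 0.1246, 0.3067]
ee_rot: [-0.001, 0.582, -0.001, 0.813]
force: [0.4, -0.1, 0.2]
gripper_width: 0.499
```

```bash
python3 log.py; python3 look.py 11;python3 look.py 12
python3 - <<'E'
from h import *
for n in ('top','scene'):
    P=cloud(n,np.load(f'{n}11.npz')['d'])
    m=(P[...,2]>.14)&(P[...,2]<.265)&(P[...,0]>.555)&(P[...,0]<.597)&(P[...,1]>-.3)&(P[...,1]<.2)
    k,lab,st,ce=cv2.connectedComponentsWithStats(m.astype(np.uint8))
    for i in range(1,k):
        if st[i][4]>=12: q=P[lab==i];print(n,'pull',np.median(q,0).round(3),st[i][4])
    m=(P[...,0]>.62)&(P[...,0]<.75)&(abs(P[...,1]-.125)<.037)&(P[...,2]>.03)&(P[...,2]<.235)
    q=P[m];print(n,'cup pts',len(q));
    if len(q):
        for zl in np.arange(.03,.24,.03):
            s=q[(q[:,2]>=zl)&(q[:,2]<zl+.03)]
            if len(s): print('  z',zl.round(2),s.min(0).round(3),s.max(0).round(3),len(s))
    a,b,c=[np.load(f'{n}{k}.npz')['im'].astype(int) for k in (10,11,12)]
    uv=proj(n,[[.66,.125,.2]])[0].astype(int);s=np.s_[uv[1]-30:uv[1]+30,uv[0]-40:uv[0]+40]
    print(n,'diff 10-11',abs(a[s]-b[s]).sum(2).max(),'11-12',abs(b[s]-c[s]).sum(2).max(), abs(b[s]-c[s]).sum(2).mean())
E
```

```text
28.4 q [-0.76  -0.159  0.235  2.094  0.251  0.93   0.925] p [0.4865 0.1246 0.3067] F [ 0.42 -0.11  0.23] g 0.499
[[0.323, 0.001, 0.946], [-0.002, 1.0, -0.0], [-0.946, -0.002, 0.323]]
10.0
10.0
10.0
10.0
top pull [ 0.579 -0.053  0.225] 59
top pull [ 0.578 -0.231  0.213] 69
top cup pts 101
  z 0.06 [0.673 0.097 0.073] [0.69  0.157 0.09 ] 29
  z 0.09 [0.67  0.101 0.09 ] [0.685 0.15  0.118] 42
  z 0.12 [0.672 0.12  0.122] [0.676 0.133 0.142] 11
  z 0.21 [0.689 0.11  0.221] [0.734 0.138 0.234] 19
top diff 10-11 32 11-12 32 6.868333333333333
scene pull [ 0.579 -0.23   0.197] 62
scene pull [ 0.579 -0.05   0.197] 66
scene cup pts 58
  z 0.06 [0.672 0.101 0.084] [0.685 0.108 0.09 ] 3
  z 0.09 [0.673 0.113 0.091] [0.687 0.136 0.117] 15
  z 0.12 [0.674 0.125 0.127] [0.683 0.139 0.15 ] 11
  z 0.15 [0.679 0.126 0.161] [0.685 0.137 0.179] 6
  z 0.18 [0.681 0.118 0.182] [0.688 0.136 0.201] 10
  z 0.21 [0.68  0.114 0.21 ] [0.731 0.138 0.235] 13
scene diff 10-11 351 11-12 40 6.252916666666667
```

View pics/scene12c.png

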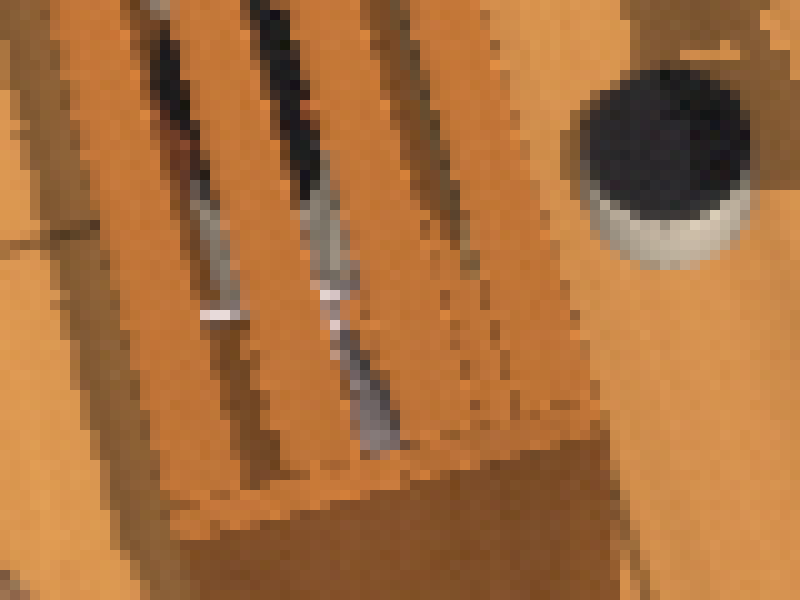

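View pics/top12.png

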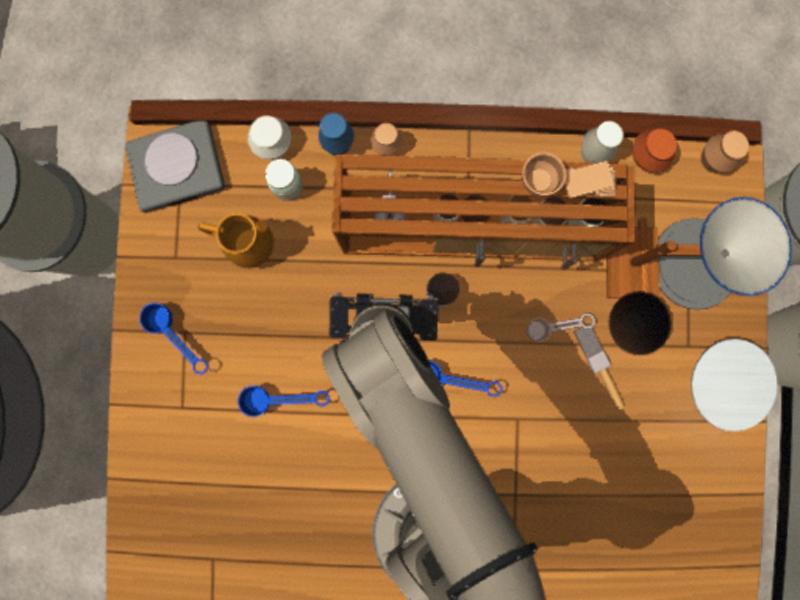

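The cup is still: the top view is unchanged over 1.3 s. The handle leans about 9°. The pulls are at y≈-0.052 and -0.231, so both joints are about 0.177, and the bystanders look unmoved. Handing in.

```bash
python3 -c "
from rig import r
print(r.sign_off())"
```

```text
the job is handed in; nothing more can be done
None
```

I slid the middle panel into the right-hand bay, then the left-hand panel into the middle bay. I then hung the large silver cup on the hook by its wire eye, tilting it in under the lip. I handed in at about 28.5 s of the allowed 72 s; no verdict was given.

Last checks:
- **Panels:** the pulls measured y ≈ -0.052 and -0.231 m. That puts both panels about 0.177 m along, against the 0.15 m needed.
- **Cup on hook:** the ring shows over the hook in the top view. The handle leans about 9° from upright, where 0.5 rad (about 29°) is allowed. The eye centre is about 10 mm from the seat, estimated from the arm pose before release.
- **Swing:** the top view of the hook and cup was unchanged over 1.3 s, and two pairs of pictures taken just before handing in matched to within noise.
- **Robot:** it stood clear of everything, with close to zero tool force.
- **Bystanders:** by eye they were unmoved in the last top picture. I did not measure the distances.

No check failed. The scene view did change between pictures as the gripper left it, which is expected. I did not measure the force between cup and hook directly, but the hook pushed back with 6 to 15 N as I lowered the ring onto it, and after release the cup stayed there unsupported.

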